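# Tumble the loudspeaker out of its bay and set it under the microphone

### The arm

A 7-joint arm with a two-finger parallel gripper is mounted at the origin on the work surface. World frame = base frame: x ahead of the robot, y to its left, z up, the work surface at z = 0. Lengths are in m, angles in rad, forces in N, time in s.
With the tool pointing down it reaches from about 0.425 to 0.925 m from the base axis. Payload 6.8 kg.
Tool frame: the origin (TCP) lies between the finger pads; the fingertips stand r.tip_reach ahead of it and the grasp point (between the pads) lies 11 mm behind it (r.tip_reach is the distance from the TCP to the fingertips, in m); z points along the fingers, y is the direction in which the jaws open and shut (so a half turn about z gives the same grasp; the last joint's range is limited). The gripper opens to 85 mm and grips with 20 to 120 N. Pads are 22 mm wide; open, the fingers measure 114 mm over their backs; the gripper's body (76 mm by 85 mm) begins 54 mm behind the grasp point. The pads swing forward as they close: fully open they stand 13 mm farther back than shut.
Start: joints at [1.071, 0.477, 0.022, 1.555, -0.011, 1.109, -0.083], TCP at [0.258, -0.624, 0.239] pointing down, gripper open.
Joint ranges: [-2.96, 2.96], [-0.34, 2.1], [-1.41, 1.46], [0.24, 2.44], [-1.37, 4.51], [0.17, 1.92], [-2.96, 2.96]. Speed limits (rad/s): [2.39, 2.39, 3.14, 3.14, 3.14, 3.14, 3.14].

### API

Orientations are given as a rotation vector (axis times angle).
In Python, from bench import r, eyes, spotter gives the robot as it stands.
- The arm moves only by the tool carry_out, never from a script. Its argument "series" is text: rows parted by semicolons, each of 5 numbers parted by spaces: the shift along the tool's x, y, z in cm, then the turn about the tool's z in rad, then the opening, from 0 (shut) to 1 (fully open). In form: x y z yaw gripper; .... A call has 1 to 8 rows; each row shifts and turns the commanded pose from where the row before left it, along the tool's axes as they then stand; what a row does not reach is not made up. A row lasts 1/8 s, in which the tool goes at most 62.5 mm and 10.7 degrees, less where a joint would pass 70% of its speed; a pose out of reach is approached as far as the arm can. A call with a gripper value outside its range is refused whole. The fingers move at their own pace and stop on an object; "grip_force" is the grip in N (left out, the last holds). Time passes only in rows, so rows that do not move let the fingers close. It gives the time, the measured TCP pose, the force and the opening at its end, in the units of the state.
- r.get_obs(): the state, without advancing time (a new reading comes with each control period).
- eyes.grab_frame(name): name is "scene" or "top" or "wrist"; returns a dict with "color" (384x512x3 uint8, blue, green, red), "intrinsics" (3x3 intrinsics, pixels), "R" (3x3) and "t" (3): a world point X has camera coordinates R X + t; the wrist camera has in their place "T_tool_cam" (4x4, takes a point from camera to tool coordinates, whose origin is the TCP and whose axes are the flange's). Camera axes: x right, y down, z forward; pixel columns grow to the right and rows downward; lengths in m; the calibration is good to about 2 mm. A picture is of the moment at which its call begins: read the wrist's pose just before it. There is no depth.
- r.hand_in(): hands the job in, once; it reports no verdict.
Trained networks look in a picture, given as the dict that the camera call returned (one of the last four; its "shot" number tells which), for a name from the list of things; names that differ only in an ending like _2 or _b are one class to them, and where a whole thing is asked for, a point or a joint stands for the part that bears it (a point fixed in the world has none). Each returns a list of dicts, best first, with "confidence" (0 to 1); they miss things now and then, are a little off and sometimes report something else, mostly with a low value. They report only what shows in the picture. A call takes as long as a camera call. They do not tell look-alikes from the thing itself.
- spotter.search_frame(picture, query): "uv" ([column, row] in pixels, amid what is visible of it).
- spotter.trace(picture, query): "pixels" (384x512 bool, what is visible of it) and "uv" ([column, row] in pixels, amid what is visible of it).
- spotter.mark_of(picture, query): "uv" ([column, row] in pixels: a listed point, or the origin of a listed thing).
The state is a dict: "clock": time; "joints": joint angles; "qvel": joint speeds; "tau": joint torques, N m; "tcp_pos": TCP position; "orientation": TCP orientation; "contact_force": force on the tool from outside, world axes, zero at the start; "moment": the same for the moment, N m; "grip_width": finger opening in m.
Only numpy, scipy, OpenCV 4.12 (cv2) and the standard library are available. Lean on these libraries where they do the work, as an engineer would, in place of code of your own. Each camera call takes 0.05 s, during which the arm holds its last target.

### The job

Lift the paddle on the little gate to free its hidden pawl and, before letting it drop, swing the gate right open. Then push the loudspeaker out of the raised bay so that it tumbles once over the step and stands on its back on the low deck, cone facing up, and slide it squarely up against the end stop, in the middle under the microphone. Do not touch the microphone or its stand, leave the gate open and leave the other things on the bench where they are.

Things in the scene. Friction and masses are not known exactly. Their poses are not given: they have to be found in the camera images.
- rig: The fixed wooden tumble bench, 200 mm wide (x), 640 mm long (y). Origin on the table under the middle of the step; z up. Its +y part is the raised bay, its -y part the low deck, 12 mm above the table, 450 mm long.
- step (a point): Middle of the step's edge, on the bay floor, 67 mm above the table (step 55 mm high). The bay runs to y = +190 mm, open on top and at that end, with 20 mm high strips along its sides at x = +-94 mm. Two aluminium gate posts, 14 mm wide, stand in front of the step at x = +-96 mm, up to 103 mm above the table at the hinge (+x) and 123 mm at the latch (-x).
- stop (a point): Middle of the end stop's upper edge on the face towards the step: an aluminium bar across the low deck, 140 mm long, 30 mm high above the deck. The face is 345 mm from the step.
- home (a point): Point on the low deck where the middle of the loudspeaker's foot belongs: 290 mm from the step, 55 mm short of the stop's face, straight under the microphone. Axes parallel to the rig's.
- gate (a joint): Angle of the aluminium gate that shuts the bay at the step: 0 shut (latched) to 1.75 rad. It turns about an upright hinge at its +x end and swings out over the low deck, counter-clockwise from above; it stays where left (friction 0.06 N m). Panel 168 mm long, 8 mm thick, 22 mm high, from 70 to 92 mm above the table.
- gate_hinge (a point): On the gate's hinge axis, at the rig's (+85, -10) mm, 81 mm above the table. Its x axis points from the free end to the hinge; y points into the bay when the gate is shut; it turns with the gate.
- paddle (a joint): Angle of the latch paddle: 0 at rest (level), up to 0.7 rad when its outer end is lifted. A light spring returns it (about 2 N at the grip when lifted). The pawl is clear of its keeper from about 0.45 rad on; keep it lifted until the gate has moved 0.2 rad.
- paddle_grip (a point): Grip point on the steel paddle: 30 mm wide (along x), 7 mm thick, reaching 69 mm out (-y) from its pivot, a 14 mm deep lip at its outer end; can be pinched across its width from above. 46 mm out from the pivot, which lies along the gate's x axis on top of the gate, 100 mm above the table; grip point and hinge axis are 135 mm apart along the gate. Turns with the paddle.
- speaker: Loose wooden loudspeaker cabinet, 100 (x) by 130 (y) by 110 (z) mm, about 0.7 kg, centre of mass in the middle, too wide to grip. Origin: centre of the side it lies on at first. Its +y face carries the round cone and faces away from the gate; -y is its plain back. Pushed until its middle is past the step's edge, it tips over by itself and lands on its back.
- cone (a point): Centre of the cone, on the cabinet's +y face (65 mm from its middle, 55 mm above its origin). Axes are the cabinet's. Once it stands on its back this is 130 mm above the low deck.
- mic: Grey microphone head, a fixed upright cylinder, diameter 72 mm, height 78 mm, over the home point. Its underside (the origin) is 188 mm above the table, 46 mm above the loudspeaker's top when in place: a gripper that pushes the loudspeaker home must lean back towards the bay. Not to be touched.
- stand: The microphone's fixed stand behind the end stop: green foot, steel post up to 262 mm above the table, arm at 238 mm above the table to the head. Origin on the low deck, 410 mm from the step.
- fork: Bystander: tuning fork with an aluminium grip block, 175 mm long, 32 mm high; origin under the block, fork along +x.
- mallet: Bystander: a small hammer lying on the table, handle to its -x.
- powerpack: Bystander: grey battery pack 75 by 130 by 50 mm (its two terminals reach 62 mm).
Not all that is in view belongs to the job. Of the things like the speaker, leave any that is blue; of the rest the smaller one is meant.

How it is judged:
By the outcome, as a careful person would: the job done as asked, in the order asked, and still so for the second after the job is handed in, with the robot touching nothing.
It also fails if it takes over 67 s, if anything falls off the work surface, if the arm or the gripper's body presses on something with over 40 N, if the wrist force passes 120 N, or if a joint passes its speed limit or range.

## Working session

There is one attempt and no reset: what is moved stays moved. The work goes in short steps, Python scripts to look and compute and a tool call to move; the robot and the scene stay as the last step left them, time stands still between calls to the robot, and variables do not carry over. Pictures are saved under pics/ and viewed, and the job is handed in when it is done.

Besides the shell and the picture viewer there is one more tool, called after "Call:" as name(argument=value, ...) on one line, values as JSON. carry_out: Moves the arm, as the interface text tells. Its arguments: {"type":"object","properties":{"series":{"type":"string"},"grip_force":{"type":"number"}},"required":["series"]}

```bash
ls; mkdir -p pics
python3 - <<'E'
from bench import r,eyes,spotter
import cv2,numpy as np
o=r.get_obs(); print({k:np.round(v,3) for k,v in o.items()}, r.tip_reach)
for n in ("scene","top","wrist"):
    p=eyes.grab_frame(n); cv2.imwrite(f"pics/{n}0.png",p["color"])
    print(n,{k:np.round(v,3).tolist() for k,v in p.items() if k!="color"})
    for q in ["rig","gate","paddle","speaker","mic","stand","fork","mallet","powerpack"]:
        print(q,[(np.round(d["uv"]).tolist(),round(d["confidence"],2)) for d in spotter.search_frame(p,q)])
E
```

```text
pics
{'clock': np.float64(0.0), 'joints': array([ 1.071,  0.478,  0.022,  1.556, -0.012,  1.109, -0.083]), 'qvel': array([-0.   ,  0.001, -0.001,  0.001, -0.001, -0.002,  0.001]), 'tau': array([ 1.0000e-03, -5.9646e+01,  1.6080e+00, -2.8121e+01,  1.2000e-02,
        9.0000e-03, -0.0000e+00]), 'tcp_pos': array([ 0.258, -0.623,  0.238]), 'orientation': array([-3.08e+00, -6.11e-01,  1.00e-03]), 'contact_force': array([ 0.531, -0.493, -1.135]), 'moment': array([ 0.024,  0.036, -0.046]), 'grip_width': np.float64(0.086)} 0.008
scene {'intrinsics': [[353.791, 0.0, 248.405], [0.0, 353.791, 188.503], [0.0, 0.0, 1.0]], 'R': [[-0.162, 0.987, -0.013], [0.645, 0.096, -0.759], [-0.747, -0.132, -0.651]], 't': [0.15, -0.247, 1.483], 'shot': 1}
rig [([254.0, 214.0], 0.55), ([179.0, 181.0], 0.33)]
gate [([304.0, 189.0], 0.59)]
paddle [([300.0, 188.0], 0.82)]
speaker [([348.0, 153.0], 0.94), ([344.0, 205.0], 0.91), ([181.0, 264.0], 0.74)]
mic [([212.0, 148.0], 0.77)]
stand [([179.0, 184.0], 0.95)]
fork [([262.0, 279.0], 0.56)]
mallet [([376.0, 282.0], 0.77), ([257.0, 214.0], 0.27), ([300.0, 189.0], 0.1
[... 152 characters left out ...]
], [-0.989, 0.007, -0.145], [0.146, 0.026, -0.989]], 't': [-0.041, 0.532, 1.297], 'shot': 2}
rig [([254.0, 196.0], 0.64)]
gate [([211.0, 199.0], 0.92)]
paddle [([210.0, 197.0], 0.64)]
speaker [([170.0, 177.0], 0.88), ([162.0, 272.0], 0.6)]
mic [([296.0, 191.0], 0.69)]
stand [([329.0, 201.0], 0.75)]
fork [([239.0, 124.0], 0.8)]
mallet [([157.0, 136.0], 0.8)]
powerpack [([368.0, 187.0], 0.8)]
wrist {'intrinsics': [[277.736, 0.0, 261.883], [0.0, 277.736, 195.794], [0.0, 0.0, 1.0]], 'T_tool_cam': [[-0.0, -0.956, -0.294, 0.074], [1.0, -0.0, -0.0, 0.0], [0.0, -0.294, 0.956, -0.134], [0.0, 0.0, 0.0, 1.0]], 'shot': 3}
rig []
gate []
paddle []
speaker []
mic []
stand []
fork []
mallet []
powerpack []
```

View pics/scene0.png

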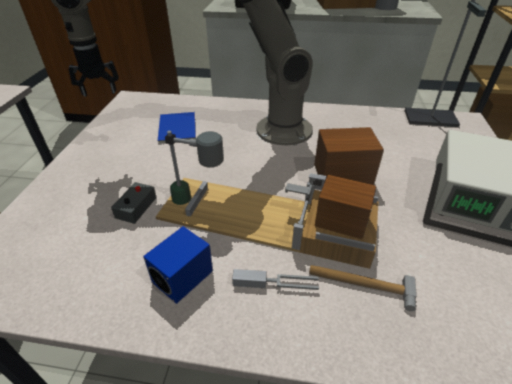

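View pics/top0.png

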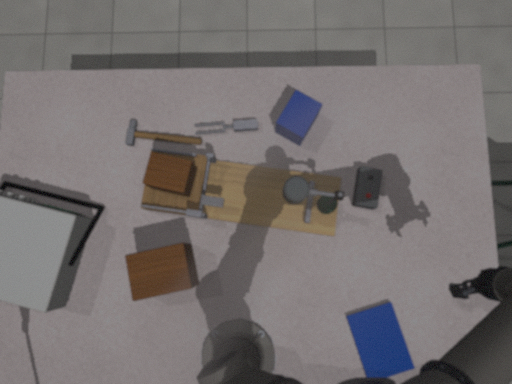

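View pics/wrist0.png

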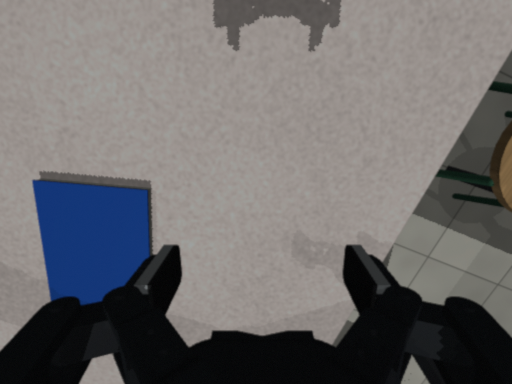

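Candidates for the speaker are the brown box in the bay (top 170,177; scene 344,205), a larger brown box on the table (top 162,272; scene 348,153) and a blue one (top 296,115; scene 181,264). By the description it's the smaller brown one in the bay. Next I'll measure the rig pose.

```bash
cat > h.py <<'E'
import numpy as np,cv2
from scipy.optimize import least_squares
from scipy.spatial.transform import Rotation as Ro
def proj(p,X):
    X=np.atleast_2d(X); c=X@p["R"].T+p["t"]; c=c@p["intrinsics"].T; return c[:,:2]/c[:,2:]
def wristcam(p,o):
    T=np.eye(4);T[:3,:3]=Ro.from_rotvec(o["orientation"]).as_matrix();T[:3,3]=o["tcp_pos"]
    M=np.linalg.inv(T@p["T_tool_cam"]);p["R"]=M[:3,:3];p["t"]=M[:3,3];return p
def onplane(p,uv,z):
    d=np.linalg.inv(p["intrinsics"])@[uv[0],uv[1],1]; d=p["R"].T@d; c=-p["R"].T@p["t"]; return c+d*(z-c[2])/d[2]
def rig2w(P,X):
    X=np.atleast_2d(X); c,s=np.cos(P[2]),np.sin(P[2]); return np.c_[P[0]+c*X[:,0]-s*X[:,1],P[1]+s*X[:,0]+c*X[:,1],X[:,2]]
def w2rig(P,X):
    X=np.atleast_2d(X); c,s=np.cos(P[2]),np.sin(P[2]); x=X[:,0]-P[0];y=X[:,1]-P[1]; return np.c_[c*x+s*y,-s*x+c*y,X[:,2]]
E
python3 - <<'E'
from bench import r,eyes,spotter
from h import *
PT={"rig":(0,0,0),"step":(0,0,.067),"stop":(0,-.345,.042),"home":(0,-.29,.012),"gate_hinge":(.085,-.010,.081),"paddle_grip":(-.05,-.056,.1),"mic":(0,-.29,.188),"stand":(0,-.41,.012)}
obs=[];ps={}
for n in ("top","scene"):
    p=eyes.grab_frame(n);ps[n]=p
    for q in list(PT)+["speaker","cone"]:
        for d in spotter.mark_of(p,q):
            print(n,q,np.round(d["uv"],1),round(d["confidence"],2), np.round(onplane(p,d["uv"],PT[q][2] if q in PT else .067 if q=="speaker" else .122),3))
        ds=spotter.mark_of(p,q) if 0 else None
import pickle;pickle.dump(ps,open("ps.pkl","wb"))
E
```

```text
top rig [204.7 188.6] 0.72 [0.546 0.112 0.   ]
top step [166.5 138.4] 0.18 [0.705 0.232 0.067]
top stop [305.3 200.4] 0.74 [ 0.498 -0.225  0.042]
top home [292.4 202.5] 0.62 [ 0.495 -0.185  0.012]
top gate_hinge [211.4 159. ] 0.75 [0.63  0.08  0.081]
top paddle_grip [216.9 201.1] 0.77 [0.49  0.059 0.1  ]
top mic [294.1 192.8] 0.76 [ 0.503 -0.177  0.188]
top stand [326.6 203.6] 0.7 [ 0.49  -0.299  0.012]
top speaker [297.2 122.6] 0.91 [ 0.754 -0.201  0.067]
top speaker [174.5 180.7] 0.85 [0.562 0.202 0.067]
top speaker [167.8 268.9] 0.84 [0.279 0.216 0.067]
top cone [308.2 102.1] 0.56 [ 0.804 -0.232  0.122]
scene rig [304.2 226.5] 0.82 [0.545 0.107 0.   ]
scene step [309.1 210.2] 0.61 [0.542 0.115 0.067]
scene stop [196.5 197.1] 0.93 [ 0.509 -0.232  0.042]
scene home [216.6 209.8] 0.8 [ 0.526 -0.166  0.012]
scene gate_hinge [299.4 230.1] 0.66 [0.637 0.091 0.081]
scene paddle_grip [292.8 187.5] 0.53 [0.487 0.062 0.1  ]
scene mic [209.6 158. ] 0.79 [ 0.496 -0.181  0.188]
scene stand [181.3 196.4] 0.82 [ 0.481 -0.295  0.012]
scene stand [250.1 281.3] 0.37 [ 0.769 -0.021  0.012]
scene stand [303.4 229.4] 0.3 [0.568 0.105 0.012]
scene speaker [338.5 176.6] 0.75 [0.373 0.203 0.067]
scene speaker [182.5 274.6] 0.67 [ 0.812 -0.179  0.067]
scene speaker [339.5 221. ] 0.59 [0.573 0.2   0.067]
scene cone [157.4 276.7] 0.57 [ 0.863 -0.214  0.122]
```

Run:
```python
import cv2
t=cv2.imread("pics/top0.png");cv2.imwrite("pics/topc.png",cv2.resize(t[120:245,125:385],None,fx=3,fy=3,interpolation=cv2.INTER_CUBIC))
t=cv2.imread("pics/scene0.png");cv2.imwrite("pics/scenec.png",cv2.resize(t[110:290,150:400],None,fx=3,fy=3,interpolation=cv2.INTER_CUBIC))
```

```text
(no output)
```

View pics/topc.png

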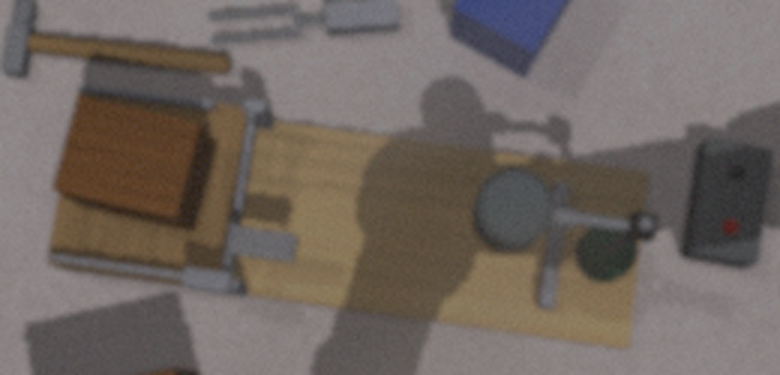

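View pics/scenec.png

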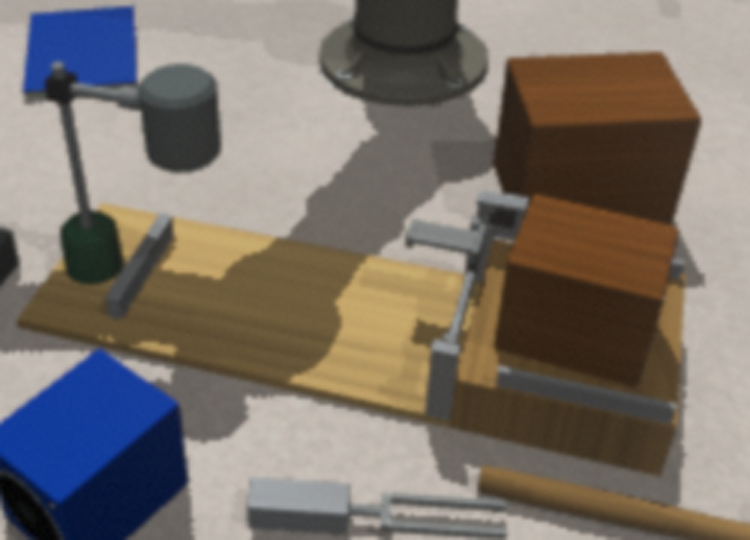

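Run:
```python
from h import *
import pickle;ps=pickle.load(open("ps.pkl","rb"));T,S=ps["top"],ps["scene"]
ct=lambda a,b:(125+a/3,120+b/3); cs=lambda a,b:(150+a/3,110+b/3)
L=[(T,(.1,-.45,.012),ct(648,170)),(T,(-.1,-.45,.012),ct(628,347)),(T,(0,-.29,.188),(294.1,192.8)),(T,(0,0,0),(204.7,188.6)),(T,(.085,-.01,.081),(211.4,159)),(T,(-.05,-.056,.1),(216.9,201.1)),(T,(0,-.345,.042),(305.3,200.4)),
(S,(.1,-.45,.012),cs(20,322)),(S,(0,-.345,.042),(196.5,197.1)),(S,(0,0,.067),(309.1,210.2)),(S,(0,-.29,.188),(209.6,158)),(S,(.085,-.01,.081),(299.4,230.1)),(S,(-.05,-.056,.1),(292.8,187.5)),(S,(0,0,0),(304.2,226.5)),(S,(.1,.19,.067),cs(672,422))]
f=lambda P:np.concatenate([proj(p,rig2w(P,x))[0]-uv for p,x,uv in L])
s=least_squares(f,[.545,.11,-.1],loss="soft_l1");P=s.x;print(np.round(P,4));print(np.round(f(P).reshape(-1,2),1))
np.save("rig.npy",P)
for nm,p,c,fn in(("T",T,[(80,95),(212,125),(183,220),(57,188)],ct),("S",S,[(535,197),(678,232),(662,297),(512,262)],cs)):
    q=np.array([onplane(p,fn(*a),.177) for a in c]);print(nm,np.round(w2rig(P,q),3),np.round(w2rig(P,q.mean(0)),3),[round(np.linalg.norm(q[i]-q[i-1]),3) for i in range(4)])
```

```text
[ 0.5453  0.1102 -0.1385]
[[-0.2 -0.3]
 [ 0.2 -0.1]
 [ 0.2 -0.9]
 [ 0.6  0.1]
 [-2.6  0.7]
 [-0.8  0.7]
 [ 2.   0. ]
 [-2.4 -1. ]
 [ 1.3 -2.4]
 [-1.7  0.5]
 [ 0.5  2. ]
 [-0.8 -2.6]
 [-0.2  0.1]
 [ 1.1  0.3]
 [ 0.6  1.2]]
T [[ 0.067  0.15   0.177]
 [ 0.054  0.013  0.177]
 [-0.045  0.027  0.177]
 [-0.03   0.157  0.177]] [[0.012 0.087 0.177]] [np.float64(0.097), np.float64(0.138), np.float64(0.1), np.float64(0.131)]
S [[-0.037  0.04   0.177]
 [-0.022  0.166  0.177]
 [ 0.065  0.156  0.177]
 [ 0.057  0.033  0.177]] [[0.016 0.099 0.177]] [np.float64(0.094), np.float64(0.126), np.float64(0.088), np.float64(0.123)]
```

```bash
cat >> h.py <<'E'
def goto(o,P,xr,yr,z,head=None):
    """target TCP at rig x,y and world z; head = angle of tool x in rig frame. prints tool-frame shift cm (current axes) and turn about tool z"""
    R=Ro.from_rotvec(o["orientation"]).as_matrix(); t=rig2w(P,(xr,yr,z))[0]
    now=w2rig(P,o["tcp_pos"])[0]; h=np.arctan2(R[1,0],R[0,0])-P[2]
    d=R.T@(t-o["tcp_pos"])*100
    print("now rig",np.round(now,4),"head",round(h,3),"zaxis",np.round(R[:,2],3),"-> shift cm",np.round(d,2), "turn",None if head is None else round(-((head-h+np.pi)%(2*np.pi)-np.pi),3),"w",round(float(o["grip_width"]),4),"F",np.round(o["contact_force"],1),"t",round(float(o["clock"]),2))
E
python3 - <<'E'
from h import *; from bench import r
P=np.load("rig.npy");o=r.get_obs();goto(o,P,-.05,-.056,.38,np.pi/2);print(rig2w(P,(-.05,-.056,.1)))
E
```

```text
now rig [-0.1834 -0.7667  0.2393] head 0.53 zaxis [ 0.  0. -1.] -> shift cm [ 47.45 -54.56 -14.07] turn -1.041 w 0.0855 F [0.2 0.2 1.4] t 2.6
[[0.48799989 0.06159754 0.1       ]]
```

Call:
carry_out(series="0 0 -4.7 0 1;0 0 -4.7 0 1;0 0 -4.7 0 1;3.65 -4.2 0 0 1;3.65 -4.2 0 0 1;3.65 -4.2 0 0 1;3.65 -4.2 0 0 1;3.65 -4.2 0 0 1")

```text
clock: 3.6
tcp_pos: [0.3466, -0.3582, 0.3805]
orientation: [3.081, 0.611, 0.001]
contact_force: [1.5, 0.3, 1.0]
grip_width: 0.0857
```

Call:
carry_out(series="3.65 -4.2 0 0 1;3.65 -4.2 0 0 1;3.65 -4.2 0 0 1;3.65 -4.2 0 0 1;3.65 -4.2 0 0 1;3.65 -4.2 0 0 1;3.65 -4.2 0 0 1;3.65 -4.2 0 0 1")

```text
clock: 4.6
tcp_pos: [0.4882, 0.0635, 0.3807]
orientation: [3.081, 0.611, 0.001]
contact_force: [1.5, -0.3, -0.9]
grip_width: 0.0853
```

Call:
carry_out(series="0 0 0 -0.17 1;0 0 0 -0.17 1;0 0 0 -0.17 1;0 0 0 -0.17 1;0 0 0 -0.17 1;0 0 0 -0.17 1;0 0 0 0 1")

```text
clock: 5.48
tcp_pos: [0.4878, 0.0619, 0.3804]
orientation: [2.392, 2.036, 0.0]
contact_force: [0.7, 0.9, -0.6]
grip_width: 0.0857
```

Run:
```python
from h import *; from bench import r,eyes,spotter
P=np.load("rig.npy");o=r.get_obs();goto(o,P,-.05,-.056,.18,np.pi/2);print(np.round(o["joints"],2))
p=wristcam(eyes.grab_frame("wrist"),o);im=p["color"].copy()
for q,z in(("paddle_grip",.1),("gate_hinge",.081),("step",.067),("speaker",.067)):
    for d in spotter.mark_of(p,q):print(q,d["uv"],d["confidence"],np.round(w2rig(P,onplane(p,d["uv"],z)),4))
for X in[(-.05,-.056,.1),(.085,-.01,.081),(0,0,.067),(.1,-.0,.067),(-.1,0,.012),(-.065,-.079,.1),(-.035,-.079,.1)]:
    uv=proj(p,rig2w(P,X))[0];cv2.circle(im,tuple(int(v) for v in uv),3,(0,255,0),1)
cv2.imwrite("pics/w1.png",im)
```

```text
now rig [-0.0502 -0.0558  0.3804] head 1.549 zaxis [ 0. -0. -1.] -> shift cm [-2.000e-02  2.000e-02  2.004e+01] turn -0.022 w 0.0857 F [ 0.7  0.9 -0.6] t 5.47
[ 0.35  0.11 -0.65  1.75  0.07  1.3  -0.48]
gate_hinge [349.9, 124.1] 0.93 [[ 0.0838 -0.0042  0.081 ]]
step [291.9, 298.5] 0.66 [[ 0.0005 -0.3248  0.067 ]]
speaker [124.5, 76.0] 0.83 [[-0.2524  0.0721  0.067 ]]
speaker [302.0, 52.7] 0.76 [[0.0113 0.0975 0.067 ]]
speaker [419.0, 251.5] 0.62 [[ 0.228  -0.2301  0.067 ]]
```

View pics/w1.png

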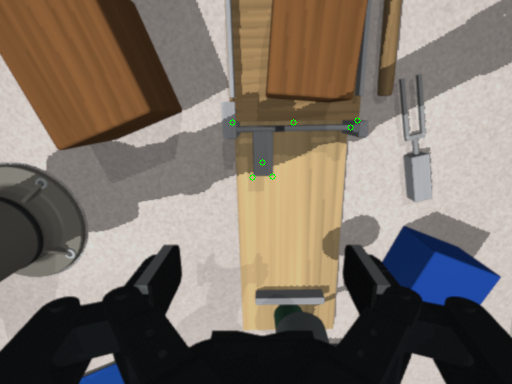

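Call:
carry_out(series="0 0 5 -0.02 1;0 0 5 0 1;0 0 5 0 1;0 0 5 0 1;0 0 5 0 1;0 0 0 0 1")

```text
clock: 6.48
tcp_pos: [0.4852, 0.0614, 0.1276]
orientation: [-2.367, -2.058, 0.009]
contact_force: [0.4, 0.1, -0.1]
grip_width: 0.0851
```

Run:
```python
from h import *; from bench import r,eyes,spotter
P=np.load("rig.npy");o=r.get_obs();goto(o,P,-.05,-.056,.089,np.pi/2)
p=wristcam(eyes.grab_frame("wrist"),o)
for d in spotter.mark_of(p,"paddle_grip"):print(d["uv"],d["confidence"],np.round(w2rig(P,onplane(p,d["uv"],.1)),4))
im=p["color"].copy()
for X in[(-.05,-.056,.1),(-.065,-.079,.1),(-.035,-.079,.1)]:
    uv=proj(p,rig2w(P,X))[0];cv2.circle(im,tuple(int(v) for v in uv),3,(0,255,0),1)
cv2.imwrite("pics/w2.png",im)
```

```text
now rig [-0.0528 -0.0566  0.1276] head 1.57 zaxis [-0.007 -0.001 -1.   ] -> shift cm [0.06 0.3  3.85] turn -0.001 w 0.0851 F [ 0.4  0.1 -0.1] t 6.47
[268.0, 228.5] 0.8 [[-0.0494 -0.0537  0.1   ]]
```

View pics/w2.png

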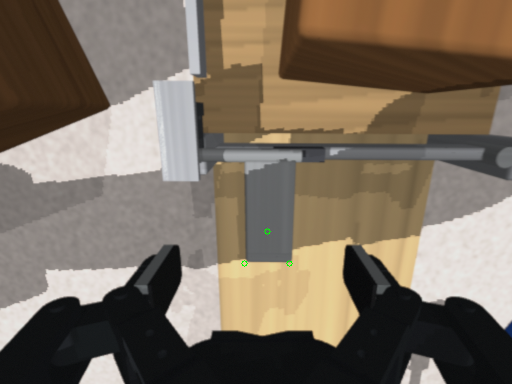

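Call:
carry_out(series="0 0.3 1.9 0 1;0 0 1.9 0 1;0 0 0 0 1")

```text
clock: 6.95
tcp_pos: [0.4907, 0.0613, 0.092]
orientation: [-2.371, -2.061, 0.001]
contact_force: [0.0, 0.2, -0.0]
grip_width: 0.0852
```

Run:
```python
from h import *; from bench import r,eyes,spotter
P=np.load("rig.npy");o=r.get_obs();goto(o,P,-.05,-.056,.089,np.pi/2)
```

```text
now rig [-0.0473 -0.0559  0.092 ] head 1.57 zaxis [-0.001 -0.    -1.   ] -> shift cm [-0.01 -0.27  0.3 ] turn -0.001 w 0.0852 F [ 0.   0.2 -0. ] t 6.95
```

Call:
carry_out(series="0 -0.2 0.3 0 1;0 0 0 0 1;0 0 0 0 0;0 0 0 0 0;0 0 0 0 0;0 0 0 0 0;0 0 0 0 0", grip_force=40)

```text
clock: 7.82
tcp_pos: [0.4892, 0.0618, 0.0895]
orientation: [2.37, 2.061, 0.001]
contact_force: [-0.3, -0.2, 1.1]
grip_width: 0.0294
```

Run:
```python
from h import *; from bench import r,eyes,spotter
P=np.load("rig.npy");o=r.get_obs();goto(o,P,-.05,-.056,.089,np.pi/2)
p=eyes.grab_frame("wrist");cv2.imwrite("pics/w3.png",p["color"])
```

```text
now rig [-0.0489 -0.0557  0.0895] head 1.57 zaxis [ 0.001 -0.    -1.   ] -> shift cm [-0.03 -0.11  0.05] turn -0.001 w 0.0294 F [-0.3 -0.2  1.1] t 7.83
```

View pics/w3.png

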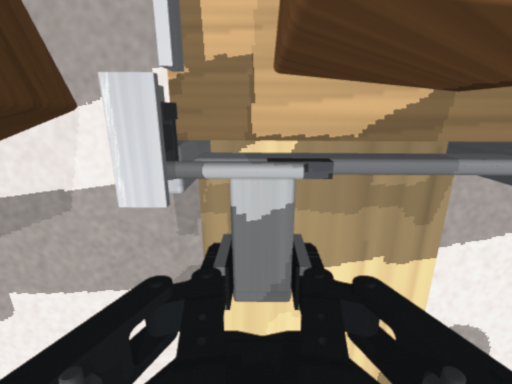

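Call:
carry_out(series="0.1 0 -1 0 0;0.3 0 -0.9 0 0;0.4 0 -0.7 0 0;0 0 0 0 0")

```text
clock: 8.38
tcp_pos: [0.4901, 0.0692, 0.1155]
orientation: [2.37, 2.061, -0.0]
contact_force: [3.6, -2.1, -4.3]
grip_width: 0.029
```

Run:
```python
from h import *; from bench import r,eyes,spotter
P=np.load("rig.npy");o=r.get_obs();goto(o,P,-.05,-.056,.089,np.pi/2)
p=eyes.grab_frame("wrist");cv2.imwrite("pics/w4.png",p["color"])
# plan swing: hinge (.085,-.01)
now=w2rig(P,o["tcp_pos"])[0]; h=np.array([.085,-.01]); v=now[:2]-h
print("radius",np.linalg.norm(v))
for st in(.1,.15,.17):
    c,s=np.cos(st),np.sin(st); d=np.array([[c,-s],[s,c]])@v-v
    print(st,"tool dx,dy cm",np.round(100*d[1],3),np.round(100*d[0],3))
```

```text
now rig [-0.0489 -0.0481  0.1155] head 1.57 zaxis [ 0.001 -0.001 -1.   ] -> shift cm [-0.78 -0.11  2.65] turn -0.001 w 0.029 F [ 3.6 -2.1 -4.3] t 8.38
radius 0.13926098469819512
0.1 tool dx,dy cm -1.318 0.448
0.15 tool dx,dy cm -1.959 0.72
0.17 tool dx,dy cm -2.211 0.838
```

View pics/w4.png

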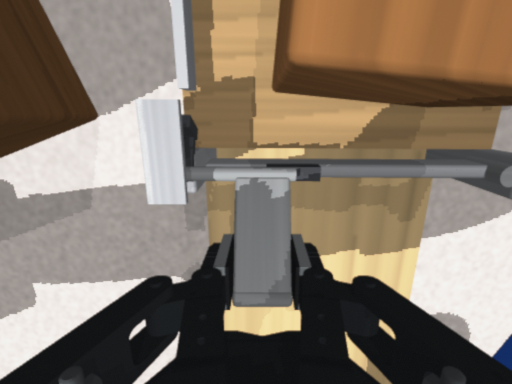

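Run:
```python
from h import *
import pickle;ps=pickle.load(open("ps.pkl","rb"));T=ps["top"];P=np.load("rig.npy")
for uv in[(297,143),(271,118),(275,110),(302,131),(321,105)]:
    for z in(0,.11,.14):print(uv,z,np.round(w2rig(P,onplane(T,uv,z)),3))
im=T["color"][80:160,255:335];cv2.imwrite("pics/blue.png",cv2.resize(im,None,fx=6,fy=6))
```

```text
(297, 143) 0 [[ 0.2   -0.291  0.   ]]
(297, 143) 0.11 [[ 0.169 -0.285  0.11 ]]
(297, 143) 0.14 [[ 0.16  -0.283  0.14 ]]
(271, 118) 0 [[ 0.277 -0.191  0.   ]]
(271, 118) 0.11 [[ 0.24  -0.193  0.11 ]]
(271, 118) 0.14 [[ 0.23  -0.193  0.14 ]]
(275, 110) 0 [[ 0.308 -0.201  0.   ]]
(275, 110) 0.11 [[ 0.268 -0.202  0.11 ]]
(275, 110) 0.14 [[ 0.257 -0.202  0.14 ]]
(302, 131) 0 [[ 0.244 -0.303  0.   ]]
(302, 131) 0.11 [[ 0.21  -0.296  0.11 ]]
(302, 131) 0.14 [[ 0.201 -0.294  0.14 ]]
(321, 105) 0 [[ 0.346 -0.358  0.   ]]
(321, 105) 0.11 [[ 0.303 -0.346  0.11 ]]
(321, 105) 0.14 [[ 0.292 -0.343  0.14 ]]
```

View pics/blue.png

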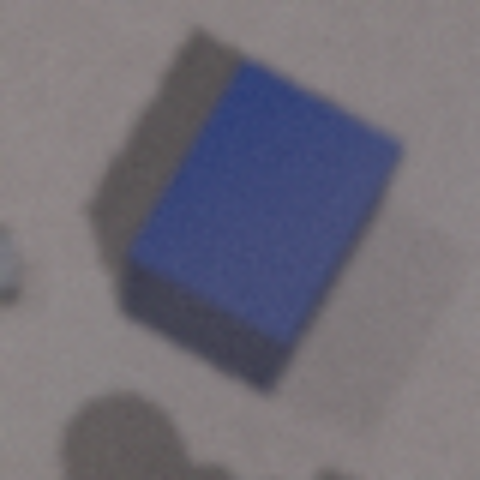

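Call:
carry_out(series="-1.32 0.45 0 -0.1 0;-1.32 0.45 0 -0.1 0;-1.32 0.45 0 -0.1 0;-1.32 0.45 0 -0.1 0;0 0 0 0 0")

```text
clock: 9.05
tcp_pos: [0.5093, 0.0171, 0.1154]
orientation: [1.915, 2.49, 0.003]
contact_force: [3.8, 1.2, -4.3]
grip_width: 0.029
```

Run:
```python
from h import *; from bench import r,eyes,spotter
P=np.load("rig.npy");o=r.get_obs();goto(o,P,-.05,-.056,.1155,np.pi/2)
p=eyes.grab_frame("wrist");cv2.imwrite("pics/w5.png",p["color"])
print(np.round(o["joints"],2))
```

```text
now rig [-0.0227 -0.0971  0.1154] head 1.969 zaxis [ 0.001  0.001 -1.   ] -> shift cm [ 4.84 -0.92 -0.01] turn 0.398 w 0.029 F [ 3.8  1.2 -4.3] t 9.05
[ 0.38  0.45 -0.66  2.02  0.39  0.79 -0.25]
```

View pics/w5.png

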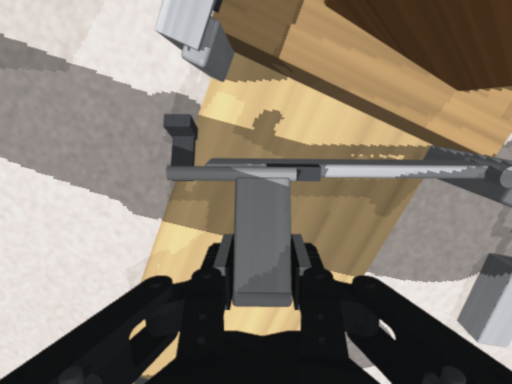

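Call:
carry_out(series="-1.96 0.72 0 -0.15 0;-1.96 0.72 0 -0.15 0;-1.96 0.72 0 -0.15 0;-1.96 0.72 0 -0.15 0;0 0 0 0 0")

```text
clock: 9.72
tcp_pos: [0.5711, -0.0374, 0.1153]
orientation: [1.093, 2.945, 0.004]
contact_force: [3.7, 0.3, -2.7]
grip_width: 0.029
```

Call:
carry_out(series="-1.96 0.72 0 -0.15 0;-1.96 0.72 0 -0.15 0;-1.96 0.72 0 -0.15 0;-1.96 0.72 0 -0.15 0;0 0 0 0 0;0 0 0 0 0")

```text
clock: 10.48
tcp_pos: [0.6526, -0.0481, 0.1158]
orientation: [0.176, 3.134, 0.001]
contact_force: [6.5, 0.4, -2.9]
grip_width: 0.0287
```

Run:
```python
from h import *; from bench import r,eyes,spotter
P=np.load("rig.npy");o=r.get_obs();goto(o,P,-.05,-.056,.1155,np.pi/2)
p=eyes.grab_frame("wrist");cv2.imwrite("pics/w6.png",p["color"])
p=eyes.grab_frame("scene");cv2.imwrite("pics/s6.png",p["color"])
print(np.round(o["joints"],2))
```

```text
now rig [ 0.1281 -0.1419  0.1158] head 3.168 zaxis [ 0.003  0.001 -1.   ] -> shift cm [ 1.758e+01  9.060e+00 -1.000e-02] turn 1.597 w 0.0287 F [ 6.5  0.4 -2.9] t 10.47
[ 0.56  0.73 -0.86  1.67  0.63  1.04  0.95]
```

View pics/w6.png

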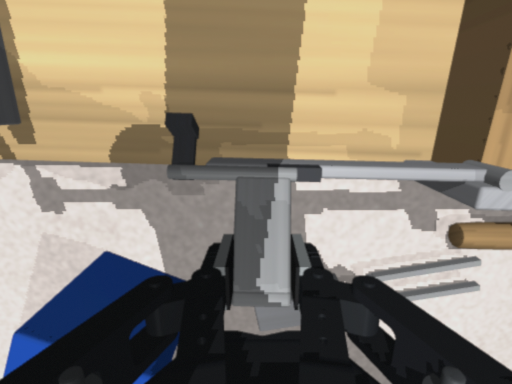

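View pics/s6.png

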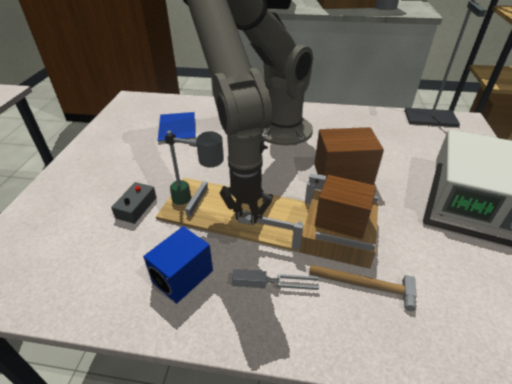

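Call:
carry_out(series="-1.05 0.35 0 -0.08 0;0 0 0 0 0;-0.4 0 0.7 0 0;-0.3 0 0.9 0 0;-0.1 0 1 0 0;0 0 0 0 0.6;0 0 0 0 0.6;0 0 0 0 0.6")

```text
clock: 11.58
tcp_pos: [0.6696, -0.046, 0.0894]
orientation: [-0.046, -3.141, -0.0]
contact_force: [-0.4, 0.3, 0.2]
grip_width: 0.0515
```

Call:
carry_out(series="0 0 0 0 0.6;0 0 -3 0 0.6;0 0 -5 0 0.6;0 0 -5 0 0.6;0 0 -5 0 0.6;0 0 -5 0 0.6;0 0 0 0 1")

```text
clock: 12.45
tcp_pos: [0.6718, -0.0453, 0.3244]
orientation: [0.047, 3.133, 0.001]
contact_force: [-0.7, -1.0, -1.0]
grip_width: 0.0678
```

Run:
```python
from h import *; from bench import r,eyes,spotter
P=np.load("rig.npy");o=r.get_obs();goto(o,P,.0,.22,.32,0.0)
p=wristcam(eyes.grab_frame("wrist"),o);cv2.imwrite("pics/w7.png",p["color"])
print(np.round(o["joints"],2))
```

```text
now rig [ 0.1468 -0.1365  0.3244] head 3.25 zaxis [ 0.008  0.    -1.   ] -> shift cm [10.72 37.03  0.38] turn -3.033 w 0.0678 F [-0.7 -1.  -1. ] t 12.45
[ 0.6   0.58 -0.97  1.41  0.48  1.39  1.16]
```

View pics/w7.png

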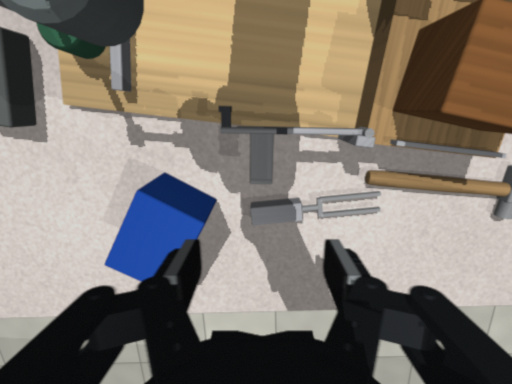

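Call:
carry_out(series="1.8 5.5 -2 0.1 1;1.8 5.5 -2 0 1;1.8 5.5 -2 0 1;1.5 5.5 -2 0 1;1.5 5.5 0 0 1;1 5.5 0 0 1;0 3 0 0 1;0 0 0 0 1")

```text
clock: 13.5
tcp_pos: [0.6162, 0.3241, 0.3972]
orientation: [-0.196, -3.132, 0.001]
contact_force: [0.1, -0.7, -0.4]
grip_width: 0.0856
```

Run:
```python
from h import *; from bench import r,eyes,spotter
P=np.load("rig.npy");o=r.get_obs();goto(o,P,.0,.22,.38,np.pi)
p=wristcam(eyes.grab_frame("wrist"),o)
import pickle;pickle.dump((p,o),open("w8.pkl","wb"))
print(np.round(o["joints"],2))
im=p["color"].copy()
for X in[(-.1,.19,.067),(.1,.19,.067),(.1,0,.067),(-.1,0,.067),(0,0,.067),(0,0.19,.067)]:
    uv=proj(p,rig2w(P,X))[0];cv2.circle(im,tuple(int(v) for v in uv),3,(0,255,0),1)
for d in spotter.trace(p,"speaker"):print(d["uv"],d["confidence"],d["pixels"].sum())
cv2.imwrite("pics/w8.png",im)
```

```text
now rig [0.0407 0.2217 0.3972] head 3.155 zaxis [-0.003 -0.    -1.   ] -> shift cm [ 4.07 -0.11  1.73] turn 0.014 w 0.0856 F [ 0.1 -0.7 -0.4] t 13.5
[-0.01  0.59 -0.97  1.23  0.48  1.56  0.55]
[167.7, 144.8] 0.96 8798
[149.7, 3.0] 0.8 288
[21.1, 264.6] 0.65 3831
```

View pics/w8.png

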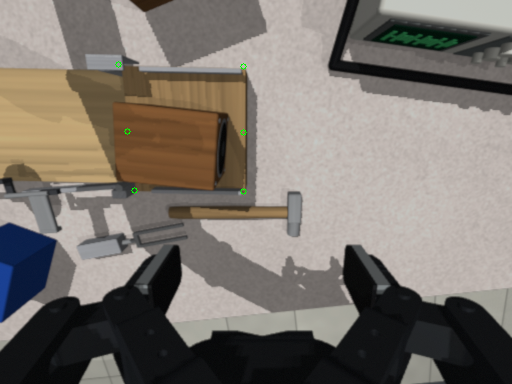

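```bash
cat >> h.py <<'E'
def fitbox(p,P,uvs,z,L,W,g):
    """fit rect top face L along speaker y, W along x; corners order (-x,-y),(-x,+y),(+x,+y),(+x,-y)"""
    K=np.array([(-W/2,-L/2),(-W/2,L/2),(W/2,L/2),(W/2,-L/2)])
    def f(q):
        X=rig2w(q,np.c_[K,np.full(4,z)]);X=rig2w(P,X);return (proj(p,X)-np.array(uvs)).ravel()
    s=least_squares(f,g);print("speaker rig x,y,yaw",np.round(s.x,4),"res",np.round(s.fun,1));return s.x
E
python3 - <<'E'
from h import *
import pickle;p,o=pickle.load(open("w8.pkl","rb"))
P=np.load("rig.npy")
cv2.imwrite("pics/w8c.png",cv2.resize(p["color"][50:210,80:270],None,fx=4,fy=4,interpolation=cv2.INTER_CUBIC))
fitbox(p,P,[(113,102),(220,111),(214,189),(115,184)],.177,.13,.1,[.01,.09,-.1])
E
```

```text
speaker rig x,y,yaw [ 0.012   0.0985 -0.0758] res [-1.6 -0.1 -1.2  0.9  1.4  1.3  1.6 -2.2]
```

View pics/w8c.png

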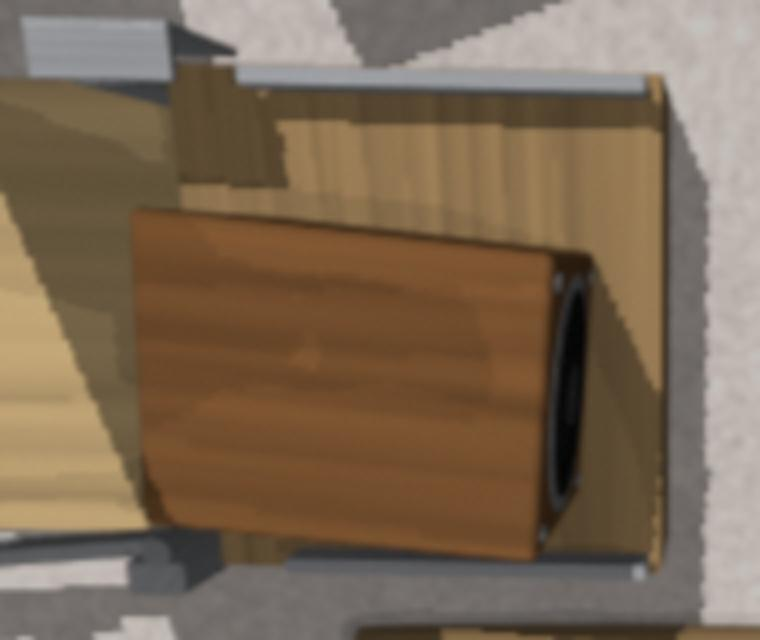

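Run:
```python
from h import *
import pickle;p,o=pickle.load(open("w8.pkl","rb"))
P=np.load("rig.npy")
q=fitbox(p,P,[(113.2,102),(218,113.2),(214.2,189.5),(115.5,181)],.177,.13,.1,[.01,.09,-.1])
im=p["color"].copy()
for z in(.067,.177):
    X=rig2w(P,rig2w(q,np.array([(-.05,-.065,z),(-.05,.065,z),(.05,.065,z),(.05,-.065,z)])));cv2.polylines(im,[np.round(proj(p,X)).astype(np.int32)],True,(0,255,0),1)
cv2.imwrite("pics/w8c.png",cv2.resize(im[50:210,80:270],None,fx=4,fy=4,interpolation=cv2.INTER_CUBIC))
```

```text
speaker rig x,y,yaw [ 0.0121  0.0981 -0.0883] res [-1.6 -0.7  0.9 -0.5  0.5  1.4  0.3  0.2]
```

View pics/w8c.png

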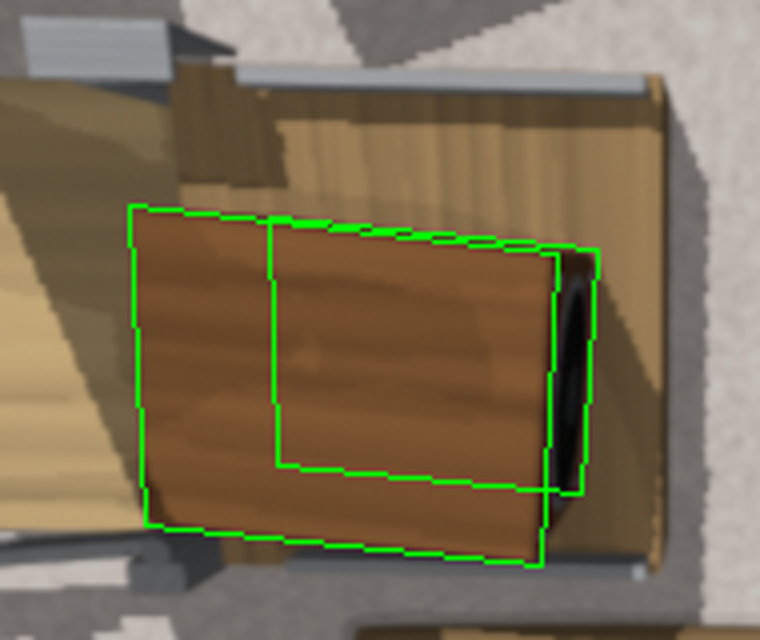

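Call:
carry_out(series="-3.7 -5.2 0 0.014 0;-3.7 -5.2 0 0 0;0 0 5 0 0;0 0 5 0 0;0 0 5 0 0;0 0 5 0 0;0 0 5 0 0;0 0 2 0 0")

```text
clock: 14.6
tcp_pos: [0.6747, 0.207, 0.1257]
orientation: [-0.229, -3.129, 0.005]
contact_force: [-0.9, -0.8, 0.5]
grip_width: 0.0003
```

Run:
```python
from h import *; from bench import r,eyes,spotter
P=np.load("rig.npy");o=r.get_obs();goto(o,P,.061,.118,.12,np.pi)
p=eyes.grab_frame("scene");cv2.imwrite("pics/s9.png",p["color"])
print(np.round(o["joints"],2))
```

```text
now rig [0.1148 0.1137 0.1257] head 3.134 zaxis [-0.004 -0.003 -1.   ] -> shift cm [5.38 0.39 0.59] turn -0.008 w 0.0003 F [-0.9 -0.8  0.5] t 14.6
[ 0.15  0.8  -0.86  1.52  0.64  1.13  0.58]
```

View pics/s9.png

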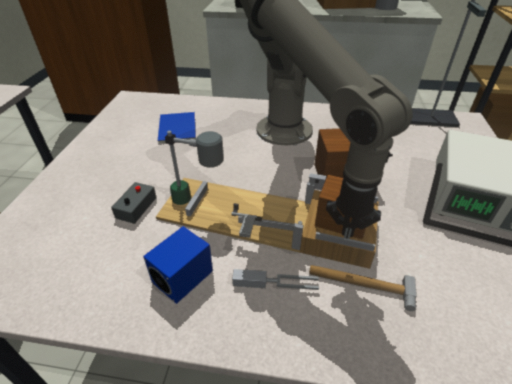

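Call:
carry_out(series="1.2 0.4 0.4 0 0;1.3 0 0 0 0;0.5 0 0 0 0;0.5 0 0 0 0;0.5 0 0 0 0;0.5 0 0 0 0;0.4 0 0 0 0;0 0 0 0 0")

```text
clock: 15.65
tcp_pos: [0.629, 0.2213, 0.1261]
orientation: [0.226, 3.131, 0.001]
contact_force: [5.5, 1.1, 2.1]
grip_width: 0.0
```

Run:
```python
from h import *; from bench import r,eyes,spotter
P=np.load("rig.npy");o=r.get_obs();goto(o,P,.061,.118,.12,np.pi)
p=wristcam(eyes.grab_frame("wrist"),o);cv2.imwrite("pics/w10.png",p["color"])
```

```text
now rig [0.0676 0.1216 0.1261] head 3.136 zaxis [ 0.003  0.    -1.   ] -> shift cm [ 0.66 -0.37  0.61] turn -0.006 w 0.0 F [5.5 1.1 2.1] t 15.65
```

View pics/w10.png

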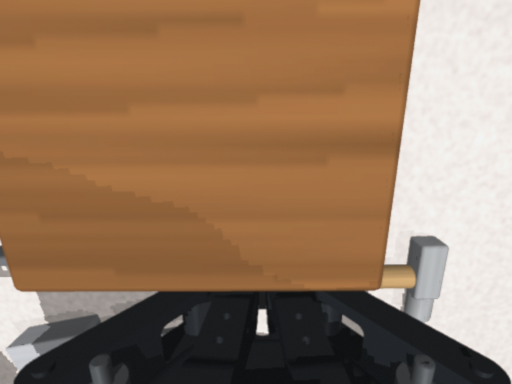

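Call:
carry_out(series="-0.5 0 0 0 0;0 -2.2 0 0 0;0.5 0 0 0 0;0.3 0 0 0 0;0.35 0 0 0 0;0 0 0 0 0;-2 0 0 0 0;-3 0 -4 0 0")

```text
clock: 16.7
tcp_pos: [0.6648, 0.1933, 0.1622]
orientation: [-0.221, -3.126, 0.005]
contact_force: [0.5, 0.0, 0.6]
grip_width: -0.0003
```

Call:
carry_out(series="0 0 -6 0 0;0 2.5 -6 0 0;1.8 6 -5 0 0;1.8 3 -5 0 1;0 0 0 0 1;0 0 0 0 1")

```text
clock: 17.45
tcp_pos: [0.6499, 0.2981, 0.3711]
orientation: [-0.224, -3.133, 0.002]
contact_force: [0.0, -0.4, -1.1]
grip_width: 0.0543
```

Run:
```python
from h import *; from bench import r,eyes,spotter
P=np.load("rig.npy");o=r.get_obs();goto(o,P,.0,.24,.12,np.pi)
p=wristcam(eyes.grab_frame("wrist"),o);cv2.imwrite("pics/w11.png",p["color"])
import pickle;pickle.dump((p,o),open("w11.pkl","wb"))
```

```text
now rig [0.0777 0.2005 0.3711] head 3.137 zaxis [-0.001 -0.001 -1.   ] -> shift cm [ 7.76  3.95 25.11] turn -0.004 w 0.0543 F [ 0.  -0.4 -1.1] t 17.45
```

View pics/w11.png

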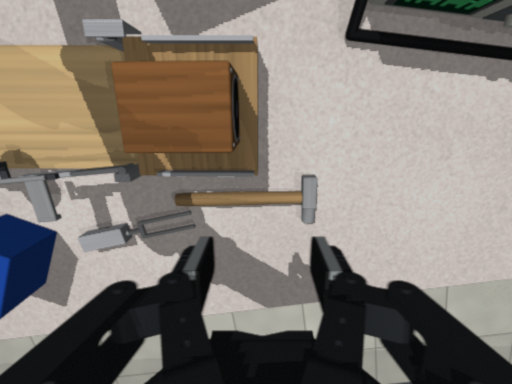

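Run:
```python
from h import *
import pickle;p,o=pickle.load(open("w11.pkl","rb"))
P=np.load("rig.npy")
q=fitbox(p,P,[(112,62),(230,61),(230.5,151),(123,152.5)],.177,.13,.1,[.0,.09,-.0])
im=p["color"].copy()
for z in(.067,.177):
    X=rig2w(P,rig2w(q,np.array([(-.05,-.065,z),(-.05,.065,z),(.05,.065,z),(.05,-.065,z)])));cv2.polylines(im,[np.round(proj(p,X)).astype(np.int32)],True,(0,255,0),1)
X=rig2w(P,[(-.1,0,.067),(-.1,.19,.067),(.1,.19,.067),(.1,0,.067)]);cv2.polylines(im,[np.round(proj(p,X)).astype(np.int32)],True,(255,255,0),1)
cv2.imwrite("pics/w11c.png",cv2.resize(im[20:190,80:270],None,fx=4,fy=4,interpolation=cv2.INTER_CUBIC)[:600])
```

```text
speaker rig x,y,yaw [ 1.000e-04  1.008e-01 -6.500e-03] res [-2.4 -1.8  0.3 -0.5  2.4  2.4 -0.   0.7]
```

View pics/w11c.png

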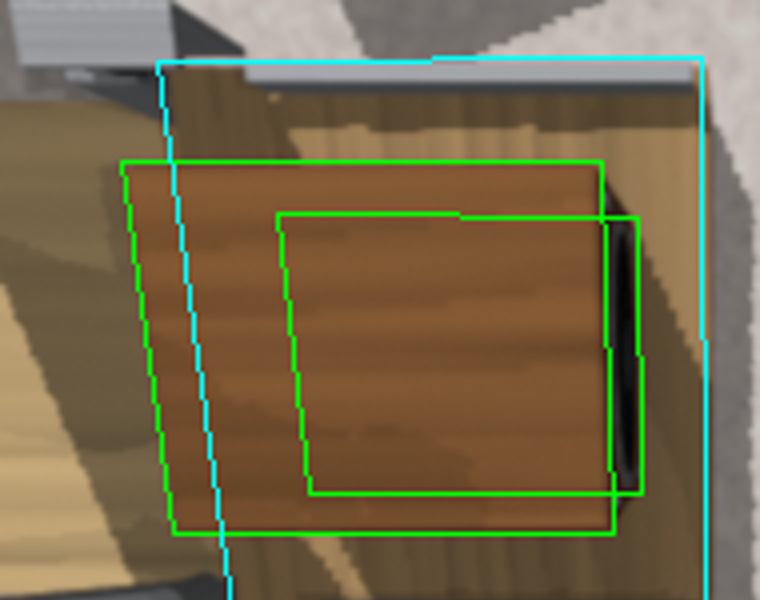

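Call:
carry_out(series="2 4.4 0 0 1;5.8 0 0 0 1;0 0 5 0 1;0 0 5.5 0 1;0 0 5.5 0 1;0 0 5.5 0 1;0 0 5.5 0 1;0 0 0 0 1")

```text
clock: 18.5
tcp_pos: [0.5772, 0.3488, 0.0962]
orientation: [-0.227, -3.125, 0.01]
contact_force: [-0.9, -0.4, 0.2]
grip_width: 0.0855
```

Run:
```python
from h import *; from bench import r,eyes,spotter
P=np.load("rig.npy");o=r.get_obs();goto(o,P,.0,.222,.09,np.pi);print(np.round(o["joints"],2))
for n in("scene","wrist"):
    p=eyes.grab_frame(n);cv2.imwrite(f"pics/{n}12.png",p["color"])
```

```text
now rig [-0.0013  0.2408  0.0962] head 3.135 zaxis [-0.009 -0.006 -1.   ] -> shift cm [-0.15 -1.87  0.63] turn -0.006 w 0.0855 F [-0.9 -0.4  0.2] t 18.5
[-0.08  0.79 -0.86  1.62  0.66  1.06  0.3 ]
```

View pics/scene12.png

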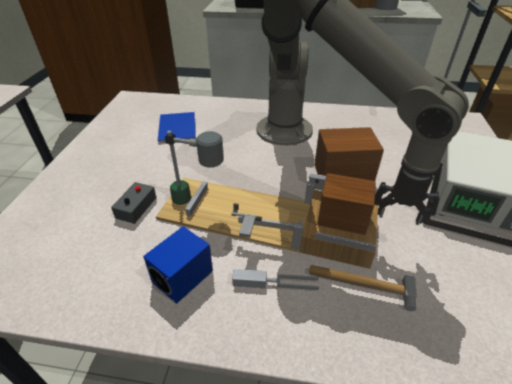

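View pics/wrist12.png

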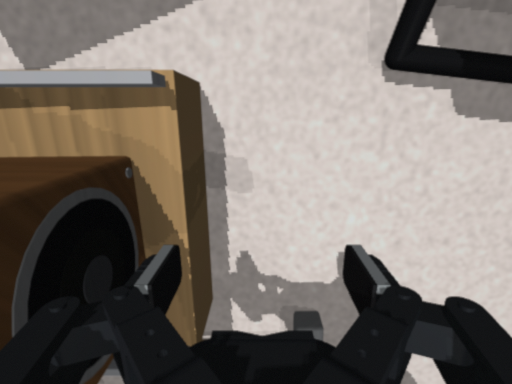

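Call:
carry_out(series="0 -1 0.3 0 1;0 -1 0 0 1;0 -1 0 0 1;0 -1 0 0 1;0 -1 0 0 1;0 -1 0 0 1;0 0 0 0 1")

```text
clock: 19.48
tcp_pos: [0.5723, 0.294, 0.1017]
orientation: [0.226, 3.129, 0.005]
contact_force: [1.2, 4.8, 0.3]
grip_width: 0.085
```

Run:
```python
from h import *; from bench import r,eyes,spotter
P=np.load("rig.npy");o=r.get_obs();goto(o,P,.0,.222,.09,np.pi);print(np.round(o["joints"],2))
for n in("scene","wrist"):
    p=eyes.grab_frame(n);cv2.imwrite(f"pics/{n}13.png",p["color"])
```

```text
now rig [0.0014 0.1858 0.1017] head 3.136 zaxis [ 0.004  0.003 -1.   ] -> shift cm [0.17 3.61 1.18] turn -0.006 w 0.085 F [1.2 4.8 0.3] t 19.48
[ 0.03  0.74 -0.87  1.71  0.66  1.01  0.34]
```

View pics/scene13.png

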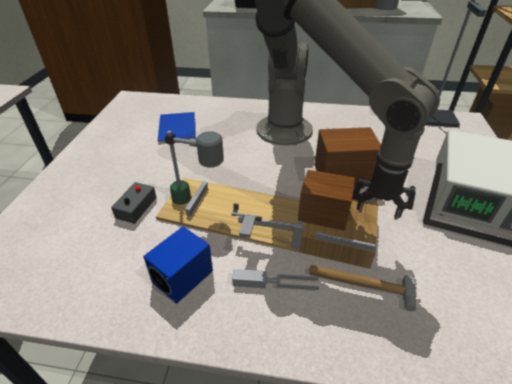

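View pics/wrist13.png

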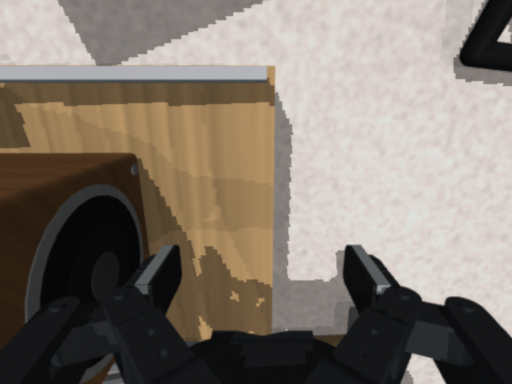

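Call:
carry_out(series="0 -1 0 0 1;0 -1 0 0 1;0 -1 0 0 1;0 -1 0 0 1;0 -0.8 0 0 1;0 0 0 0 1")

```text
clock: 20.32
tcp_pos: [0.5639, 0.2435, 0.0983]
orientation: [-0.228, -3.132, 0.004]
contact_force: [0.1, -0.1, 0.7]
grip_width: 0.0855
```

Run:
```python
from h import *; from bench import r,eyes,spotter
P=np.load("rig.npy");o=r.get_obs();goto(o,P,.0,.222,.09,np.pi)
for n in("wrist",):
    p=eyes.grab_frame(n);cv2.imwrite(f"pics/{n}14.png",p["color"])
```

```text
now rig [1.000e-04 1.347e-01 9.830e-02] head 3.134 zaxis [-0.001 -0.003 -1.   ] -> shift cm [0.07 8.73 0.8 ] turn -0.007 w 0.0855 F [ 0.1 -0.1  0.7] t 20.32
```

View pics/wrist14.png

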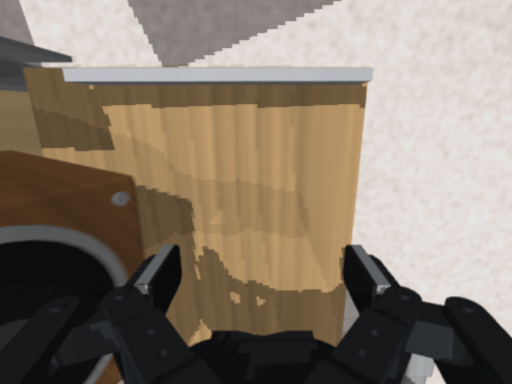

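Call:
carry_out(series="0 0 0 0 1;0 0 0 0 1;0 0 0 0 1")

```text
clock: 20.75
tcp_pos: [0.564, 0.2459, 0.0989]
orientation: [-0.225, -3.133, 0.0]
contact_force: [0.3, -0.4, 0.6]
grip_width: 0.0854
```

Run:
```python
from h import *; from bench import r,eyes,spotter
P=np.load("rig.npy");o=r.get_obs();goto(o,P,.0,.222,.09,np.pi)
for n in("wrist","scene"):
    p=eyes.grab_frame(n);cv2.imwrite(f"pics/{n}15.png",p["color"])
```

```text
now rig [-0.0002  0.137   0.0989] head 3.137 zaxis [-0. -0. -1.] -> shift cm [0.02 8.5  0.89] turn -0.005 w 0.0854 F [ 0.3 -0.4  0.6] t 20.75
```

View pics/wrist15.png

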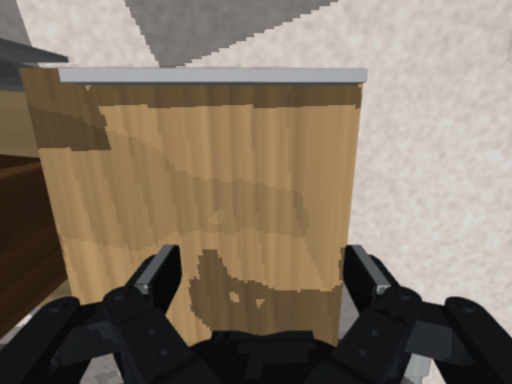

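View pics/scene15.png

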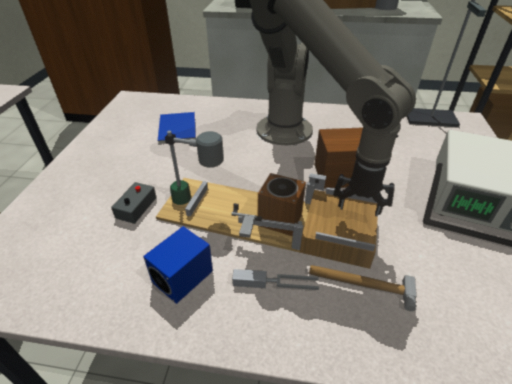

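Call:
carry_out(series="0 0 -6 0 1;0 0 -6 0 1;0 -3 -6 0 1;0 -3 -6 0 1;0 -3 -4 0 1;0 0 0 0 1")

```text
clock: 21.6
tcp_pos: [0.5533, 0.1592, 0.3741]
orientation: [0.232, 3.127, 0.001]
contact_force: [0.4, 1.0, -0.6]
grip_width: 0.0854
```

Run:
```python
from h import *; from bench import r,eyes,spotter
import pickle
P=np.load("rig.npy");o=r.get_obs();goto(o,P,.0,.05,.09,np.pi)
p=wristcam(eyes.grab_frame("wrist"),o);cv2.imwrite("pics/w16.png",p["color"]);pickle.dump((p,o),open("w16.pkl","wb"))
for d in spotter.mark_of(p,"cone"):print(d["uv"],d["confidence"],np.round(w2rig(P,onplane(p,d["uv"],.142)),4))
```

```text
now rig [0.0012 0.0497 0.3741] head 3.132 zaxis [ 0.006  0.    -1.   ] -> shift cm [ 0.29  0.   28.41] turn -0.01 w 0.0854 F [ 0.4  1.  -0.6] t 21.6
[165.2, 173.1] 0.84 [[ 0.0066 -0.081   0.142 ]]
```

View pics/w16.png

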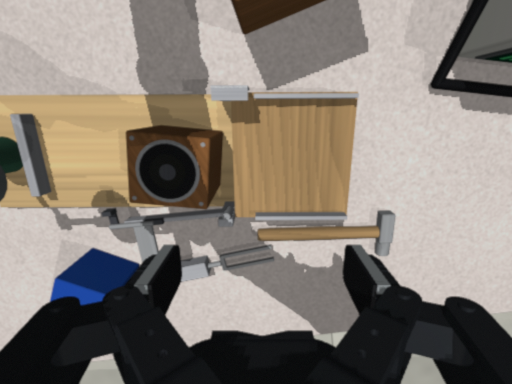

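Run:
```python
from h import *
import pickle;p,o=pickle.load(open("w16.pkl","rb"))
P=np.load("rig.npy")
q=fitbox(p,P,[(126.5,137),(206,140),(206,208),(127.5,202)],.142,.11,.1,[.0,-.08,-.0])
im=p["color"].copy()
for z in(.012,.142):
    X=rig2w(P,rig2w(q,np.array([(-.05,-.055,z),(-.05,.055,z),(.05,.055,z),(.05,-.055,z)])));cv2.polylines(im,[np.round(proj(p,X)).astype(np.int32)],True,(0,255,0),1)
X=rig2w(P,[(-.1,0,.067),(-.1,.19,.067),(.1,.19,.067),(.1,0,.067)]);cv2.polylines(im,[np.round(proj(p,X)).astype(np.int32)],True,(255,255,0),1)
X=rig2w(P,[(-.1,0,.012),(-.1,-.45,.012),(.1,-.45,.012),(.1,0,.012)]);cv2.polylines(im,[np.round(proj(p,X)).astype(np.int32)],True,(255,0,255),1)
cv2.imwrite("pics/w16c.png",cv2.resize(im[80:230,80:280],None,fx=4,fy=4,interpolation=cv2.INTER_CUBIC)[:600])
```

```text
speaker rig x,y,yaw [ 0.0072 -0.079  -0.0855] res [-3.7 -4.5  2.3 -0.9  1.   3.1  0.6  3.6]
```

View pics/w16c.png

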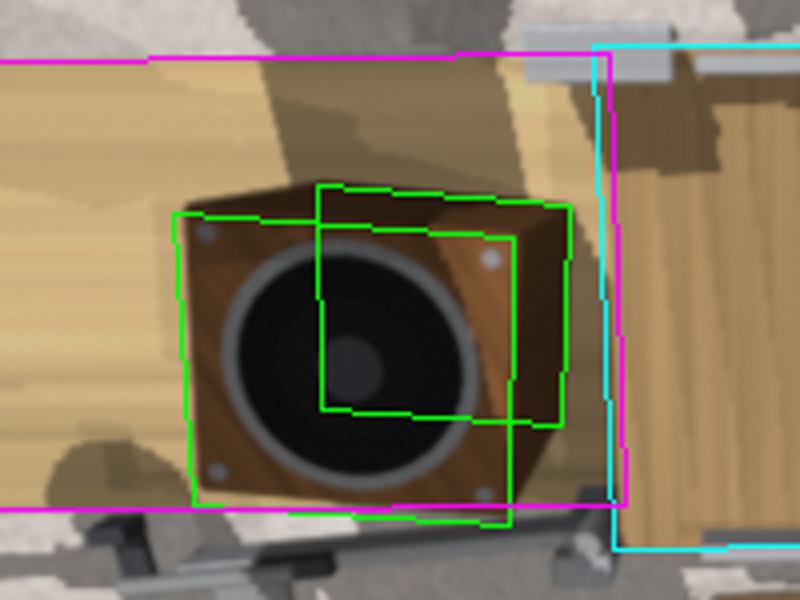

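Run:
```python
from h import *
import pickle;p,o=pickle.load(open("w16.pkl","rb"))
P=np.load("rig.npy")
C=[(126.8,132),(208.8,138.8),(207.5,206.3),(129.3,201.8)]
for z in(.142,.13,.12):q=fitbox(p,P,C,z,.11,.1,[.0,-.08,-.0])
X=np.array([w2rig(P,onplane(p,c,.142))[0] for c in C]);print(np.round(X,3),[round(np.linalg.norm(X[i]-X[i-1]),3) for i in range(4)])
```

```text
speaker rig x,y,yaw [ 0.0043 -0.0765 -0.0926] res [-2.2 -2.1  1.5 -1.7  0.9  3.1 -0.1  1.5]
speaker rig x,y,yaw [ 0.0066 -0.0806 -0.0929] res [-0.8 -1.   0.1 -0.8 -0.4  1.8  1.1  0.3]
speaker rig x,y,yaw [ 0.0085 -0.0841 -0.0932] res [ 0.3 -0.1 -0.9 -0.1 -1.4  0.7  2.  -0.7]
[[-0.048 -0.124  0.142]
 [-0.038 -0.019  0.142]
 [ 0.055 -0.027  0.142]
 [ 0.047 -0.135  0.142]] [np.float64(0.095), np.float64(0.105), np.float64(0.093), np.float64(0.108)]
```

Call:
carry_out(series="0 0 0 0.17 0.4;0 0 0 0.18 0.4;0 0 0 0.18 0.4;0 0 0 0.18 0.4;0 0 0 0.18 0.4;0 0 0 0.18 0.4;0 0 0 0.18 0.4;0 0 0 0.18 0.4")

```text
clock: 22.7
tcp_pos: [0.5509, 0.1617, 0.3688]
orientation: [-2.228, -2.213, 0.004]
contact_force: [0.2, -0.4, -0.1]
grip_width: 0.034
```

Call:
carry_out(series="0 0 0 0.13 0.4;0 0 5 0 0.4;0 0 5 0 0.4;0 0 5 0 0.4;0 0 5 0 0.4;0 0 4 0 0.4;0 0 0 0 0.4")

```text
clock: 23.58
tcp_pos: [0.5482, 0.1606, 0.1267]
orientation: [-2.358, -2.069, 0.012]
contact_force: [-1.0, -0.0, 0.3]
grip_width: 0.034
```

Run:
```python
from h import *; from bench import r,eyes,spotter
P=np.load("rig.npy");o=r.get_obs();goto(o,P,.003,.03,.084,np.pi/2);print(np.round(o["joints"],2))
```

```text
now rig [-0.004   0.0504  0.1267] head 1.579 zaxis [-0.009 -0.002 -1.   ] -> shift cm [-2.03  0.72  4.27] turn 0.008 w 0.034 F [-1.  -0.   0.3] t 23.57
[ 0.12  0.53 -0.68  1.86  0.42  0.9  -0.88]
```

Call:
carry_out(series="0 0.3 2 0 0.4;0 0 1.6 0.01 0.4;0 0 0 0 0.4;0 0 0 0 0.4")

```text
clock: 24.08
tcp_pos: [0.5551, 0.1605, 0.0953]
orientation: [2.374, 2.057, 0.001]
contact_force: [-0.5, -0.2, 0.2]
grip_width: 0.0343
```

Run:
```python
from h import *; from bench import r,eyes,spotter
P=np.load("rig.npy");o=r.get_obs();goto(o,P,.003,.03,.084,np.pi/2);print(np.round(o["joints"],2))
for n in("scene","wrist"):
    p=eyes.grab_frame(n);cv2.imwrite(f"pics/{n}17.png",p["color"])
```

```text
now rig [0.0028 0.0512 0.0953] head 1.566 zaxis [ 0.001  0.    -1.   ] -> shift cm [-2.12  0.03  1.13] turn -0.005 w 0.0343 F [-0.5 -0.2  0.2] t 24.07
[ 0.1   0.58 -0.65  1.88  0.46  0.84 -0.92]
```

View pics/scene17.png

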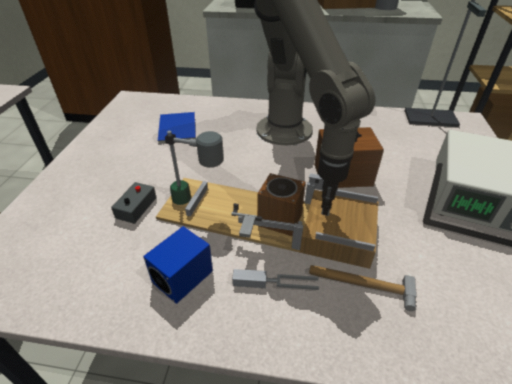

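View pics/wrist17.png

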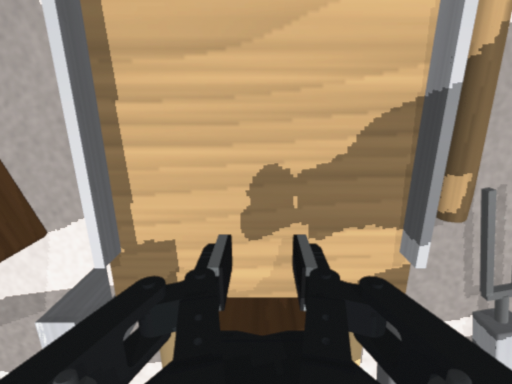

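Call:
carry_out(series="-1.5 0 1 0 0.4;-2 0 0 0 0.4;-1.2 0 0 0 0.4;-1 0 0 0 0.4;-1 0 0 0 0.4;-1 0 0 0 0.4;-1 0 0 0 0.4;0 0 0 0 0.4")

```text
clock: 25.18
tcp_pos: [0.5432, 0.0751, 0.0857]
orientation: [2.375, 2.057, 0.005]
contact_force: [1.4, 4.0, 1.8]
grip_width: 0.0343
```

```bash
python3 - <<'E'
from h import *; from bench import r,eyes,spotter
P=np.load("rig.npy");o=r.get_obs();goto(o,P,.003,-.139,.084,np.pi/2);print(np.round(o["joints"],2))
for n in("scene","top"):
    p=eyes.grab_frame(n);cv2.imwrite(f"pics/{n}18.png",p["color"])
E
python3 - <<'E'
import cv2
t=cv2.imread("pics/top18.png");cv2.imwrite("pics/top18.png",cv2.resize(t[120:245,125:385],None,fx=3,fy=3,interpolation=cv2.INTER_CUBIC))
t=cv2.imread("pics/scene18.png");cv2.imwrite("pics/scene18.png",cv2.resize(t[110:290,150:400],None,fx=3,fy=3,interpolation=cv2.INTER_CUBIC))
E
```

```text
now rig [ 0.0028 -0.035   0.0857] head 1.566 zaxis [ 0.002  0.002 -1.   ] -> shift cm [-10.4    0.07   0.15] turn -0.005 w 0.0343 F [1.4 4.  1.8] t 25.18
[ 0.25  0.55 -0.64  1.95  0.46  0.78 -0.8 ]
```

View pics/scene18.png

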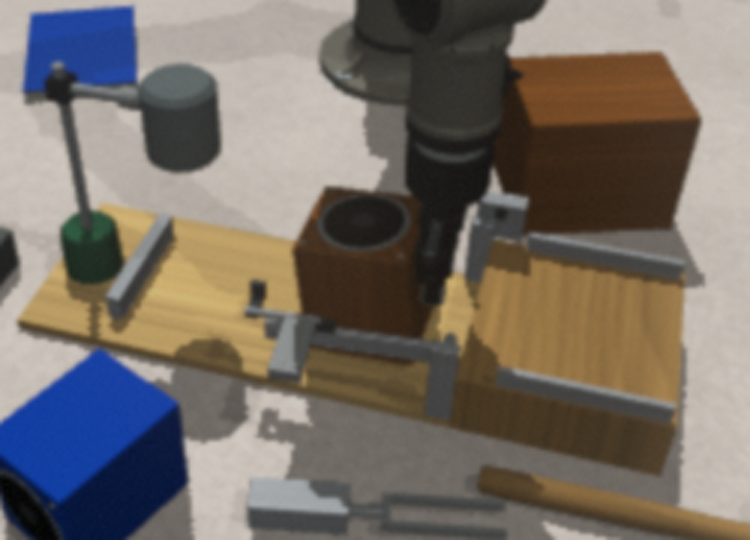

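View pics/top18.png

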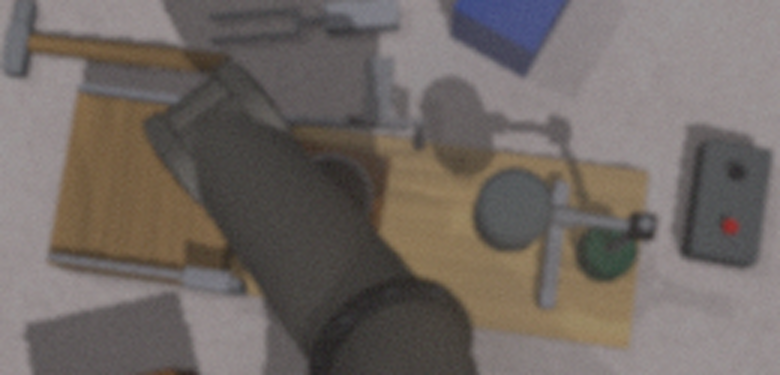

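Call:
carry_out(series="-1 -0.05 0 0 0.4;-1.1 -0.05 0 0 0.4;-1.2 -0.05 0 0 0.4;-1.2 -0.05 0 0 0.4;-1.2 -0.05 0 0 0.4;-1.2 -0.05 0 0 0.4;-1 -0.05 0 0 0.4;0 0 0 0 0.4")

```text
clock: 26.28
tcp_pos: [0.5278, -0.0033, 0.0849]
orientation: [2.374, 2.057, 0.001]
contact_force: [2.0, 3.7, 0.4]
grip_width: 0.0341
```

Run:
```python
from h import *; from bench import r,eyes,spotter
P=np.load("rig.npy");o=r.get_obs();goto(o,P,.003,-.139,.084,np.pi/2);print(np.round(o["joints"],2))
for n in("scene",):
    p=eyes.grab_frame(n);t=p["color"];cv2.imwrite("pics/scene19.png",cv2.resize(t[110:290,150:400],None,fx=3,fy=3,interpolation=cv2.INTER_CUBIC))
```

```text
now rig [-0.0016 -0.1148  0.0849] head 1.566 zaxis [ 0.001  0.    -1.   ] -> shift cm [-2.42  0.47  0.09] turn -0.004 w 0.0341 F [2.  3.7 0.4] t 26.27
[ 0.4   0.53 -0.64  2.    0.45  0.76 -0.66]
```

View pics/scene19.png

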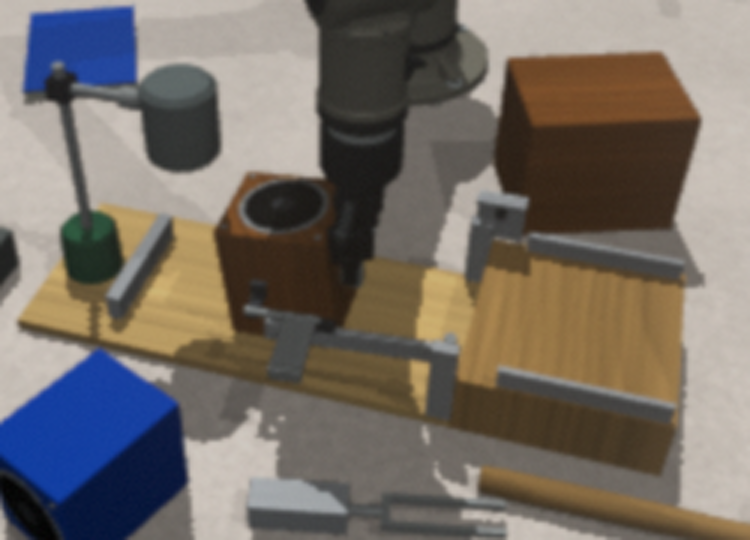

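Call:
carry_out(series="-1 0 0 0 0.4;-1.2 0 0 0 0.4;-1.2 0 0 0 0.4;-1.2 0 0 0 0.4;-1 0 0 0 0.4;0 0 0 0 0.4;1 0 0 0 0.4;3 0 0 0 0.4")

```text
clock: 27.32
tcp_pos: [0.5245, -0.0208, 0.0841]
orientation: [2.378, 2.053, -0.005]
contact_force: [0.1, 0.1, 0.0]
grip_width: 0.0343
```

Run:
```python
from h import *; from bench import r,eyes,spotter
P=np.load("rig.npy");o=r.get_obs();goto(o,P,.0,-.10,.20,np.pi);print(np.round(o["joints"],2))
import pickle
for n in("scene","top"):
    p=eyes.grab_frame(n);t=p["color"];pickle.dump(p,open(n+"20.pkl","wb"))
    if n=="scene":cv2.imwrite("pics/scene20.png",cv2.resize(t[110:290,150:400],None,fx=3,fy=3,interpolation=cv2.INTER_CUBIC))
    else: cv2.imwrite("pics/top20.png",cv2.resize(t[120:245,125:385],None,fx=3,fy=3,interpolation=cv2.INTER_CUBIC))
```

```text
now rig [-0.0025 -0.1326  0.0841] head 1.563 zaxis [-0.002 -0.002 -1.   ] -> shift cm [  3.23   0.2  -11.6 ] turn -1.579 w 0.0343 F [0.1 0.1 0. ] t 27.32
[ 0.43  0.52 -0.64  2.    0.45  0.76 -0.63]
```

View pics/scene20.png

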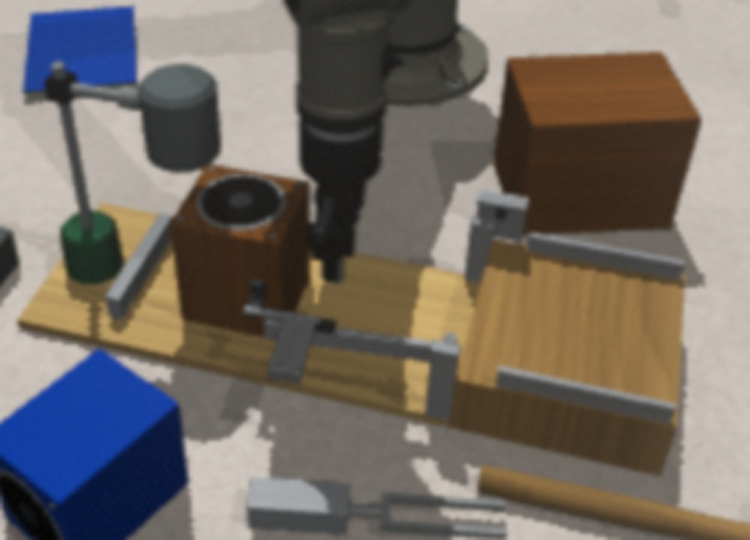

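View pics/top20.png

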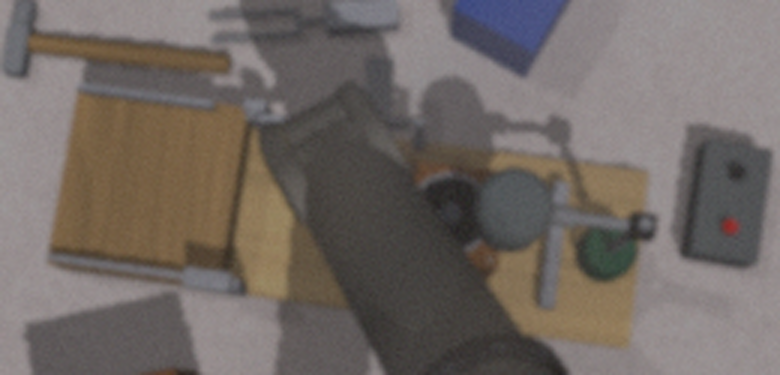

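Call:
carry_out(series="2 0 -4 0 0.4;1.2 0.2 -4 0 0.4;0 0 0 -0.18 0.4;0 0 0 -0.18 0.4;0 0 0 -0.18 0.4;0 0 0 -0.18 0.4;0 0 0 -0.18 0.4;0 0 0 -0.18 0.4")

```text
clock: 28.42
tcp_pos: [0.5312, 0.0113, 0.1642]
orientation: [-0.971, -2.987, 0.003]
contact_force: [-0.5, -0.2, 0.5]
grip_width: 0.034
```

Call:
carry_out(series="0 0 0 -0.18 1;0 0 0 -0.18 1;0 0 0 -0.14 1;0 0 0 0 1;0 0 0 0 1")

```text
clock: 29.05
tcp_pos: [0.5316, 0.0118, 0.1645]
orientation: [-0.215, -3.134, 0.001]
contact_force: [-0.1, 0.3, -0.1]
grip_width: 0.0855
```

Run:
```python
from h import *; from bench import r,eyes,spotter
P=np.load("rig.npy");o=r.get_obs();goto(o,P,.0,-.10,.03,np.pi);print(np.round(o["joints"],2))
p=wristcam(eyes.grab_frame("wrist"),o);im=p["color"].copy()
for X in [(-.05,-.184,.142),(.05,-.184,.142)]:cv2.circle(im,tuple(int(v) for v in proj(p,rig2w(P,X))[0]),3,(0,255,0),1)
cv2.imwrite("pics/w21.png",im)
```

```text
now rig [ 1.000e-04 -9.930e-02  1.645e-01] head 3.143 zaxis [-0.001 -0.001 -1.   ] -> shift cm [-0.   -0.06 13.45] turn 0.002 w 0.0855 F [-0.1  0.3 -0.1] t 29.05
[ 0.68  0.55 -1.07  1.92  0.57  1.01  0.79]
```

View pics/w21.png

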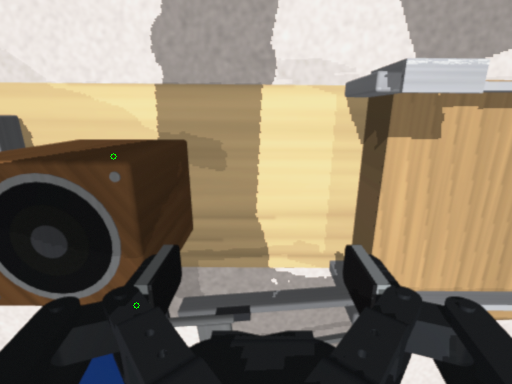

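Run:
```python
import cv2
t=cv2.imread("pics/w21.png");cv2.imwrite("pics/w21c.png",cv2.resize(t[120:320,0:220],None,fx=3.5,fy=3,interpolation=cv2.INTER_CUBIC))
```

```text
(no output)
```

View pics/w21c.png

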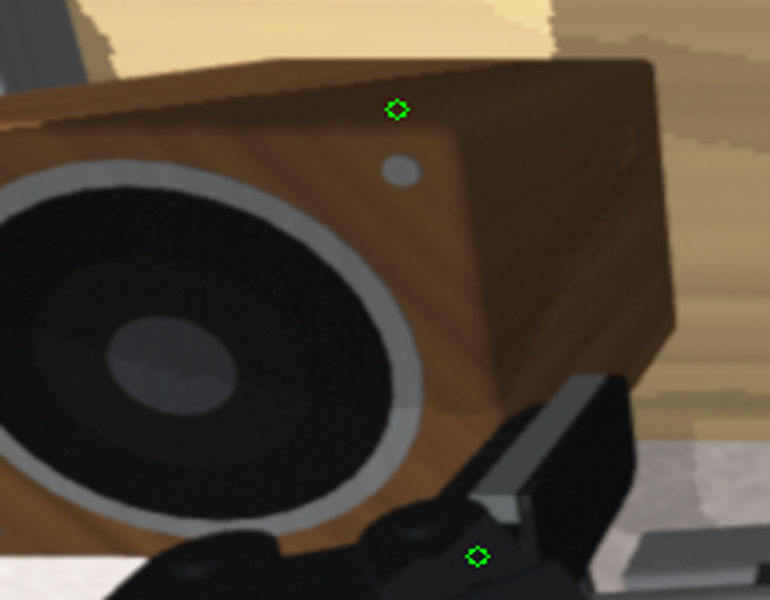

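Run:
```python
from h import *; from bench import r,eyes,spotter
P=np.load("rig.npy");o=r.get_obs();p=wristcam(eyes.grab_frame("wrist"),o)
for uv,z in(((130,163),.142),((186.3,140.7),.012),((192.3,228.3),.012),((48.6,240),.142),((48.6,240),.135)):print(np.round(w2rig(P,onplane(p,uv,z)),4))
for X in[(-.1,0,.067),(-.1,-.1,.012)]:print(proj(p,rig2w(P,X)))
```

```text
[[-0.0463 -0.1754  0.142 ]]
[[-0.0456 -0.1772  0.012 ]]
[[ 0.0513 -0.1779  0.012 ]]
[[ 0.0021 -0.2326  0.142 ]]
[[ 0.0056 -0.2385  0.135 ]]
[[391.60688764  77.18290262]]
[[262.13415586  83.51790156]]
```

Call:
carry_out(series="-0.3 0.5 3.5 0 1;0 0 3.5 0 1;0 0 3.5 0 1;0 0 2.5 0 1;0 0 0 0 1;0 0 0 0 1")

```text
clock: 29.9
tcp_pos: [0.5362, 0.017, 0.0358]
orientation: [0.21, 3.133, 0.0]
contact_force: [-0.3, 0.1, 0.3]
grip_width: 0.0856
```

Run:
```python
from h import *; from bench import r,eyes,spotter
P=np.load("rig.npy");o=r.get_obs();goto(o,P,.003,-.178,.03,np.pi);print(np.round(o["joints"],2))
p=wristcam(eyes.grab_frame("wrist"),o);im=p["color"].copy();cv2.imwrite("pics/w22.png",im)
p=eyes.grab_frame("scene");cv2.imwrite("pics/s22.png",cv2.resize(p["color"][60:290,150:400],None,fx=2.6,fy=2.6,interpolation=cv2.INTER_CUBIC))
```

```text
now rig [ 0.0039 -0.0936  0.0358] head 3.146 zaxis [ 0.001  0.    -1.   ] -> shift cm [ 0.13 -8.44  0.58] turn 0.004 w 0.0856 F [-0.3  0.1  0.3] t 29.9
[ 0.53  0.72 -0.9   1.99  0.79  0.82  0.62]
```

View pics/w22.png

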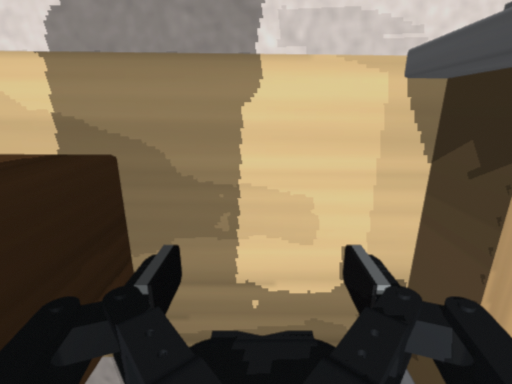

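View pics/s22.png

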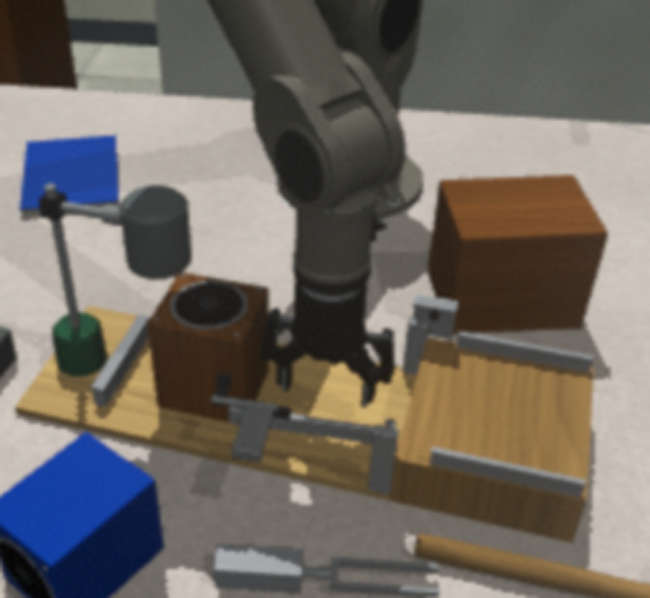

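Call:
carry_out(series="0 -0.8 0.6 0 1;0 -0.8 0.6 0 1;0 -0.8 0 0 1;0 -0.8 0 0 1;0.05 -0.8 0 0 1;0.05 -0.8 0 0 1;0 0 0 0 1")

```text
clock: 30.88
tcp_pos: [0.5277, -0.0327, 0.0226]
orientation: [-0.213, -3.134, 0.003]
contact_force: [0.3, 0.3, -0.1]
grip_width: 0.0851
```

```bash
cat > look.py <<'E'
import sys
from h import *; from bench import r,eyes,spotter
k=sys.argv[1]
P=np.load("rig.npy");o=r.get_obs();goto(o,P,.003,-.165,.03,np.pi);print(np.round(o["joints"],2))
p=eyes.grab_frame("wrist");cv2.imwrite(f"pics/w{k}.png",p["color"])
p=eyes.grab_frame("scene");cv2.imwrite(f"pics/s{k}.png",cv2.resize(p["color"][60:290,150:400],None,fx=2.6,fy=2.6,interpolation=cv2.INTER_CUBIC))
p=eyes.grab_frame("top");cv2.imwrite(f"pics/t{k}.png",cv2.resize(p["color"][120:245,125:385],None,fx=3,fy=3,interpolation=cv2.INTER_CUBIC))
E
python3 look.py 23
```

```text
now rig [ 0.0024 -0.1439  0.0226] head 3.144 zaxis [-0.001 -0.002 -1.   ] -> shift cm [-0.06 -2.12 -0.74] turn 0.003 w 0.0851 F [ 0.3  0.3 -0.1] t 30.88
[ 0.62  0.73 -0.88  2.01  0.81  0.79  0.68]
```

View pics/s23.png

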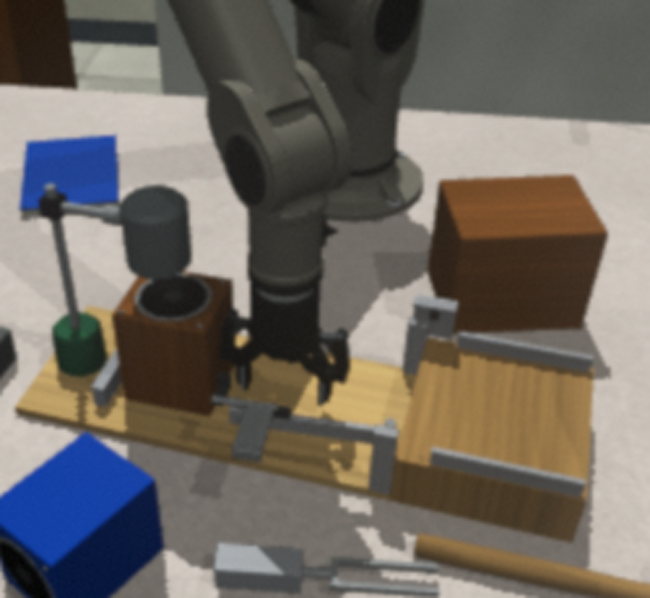

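View pics/t23.png

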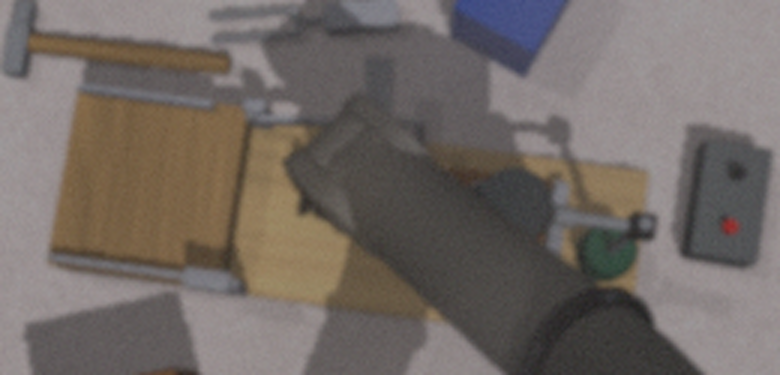

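View pics/w23.png

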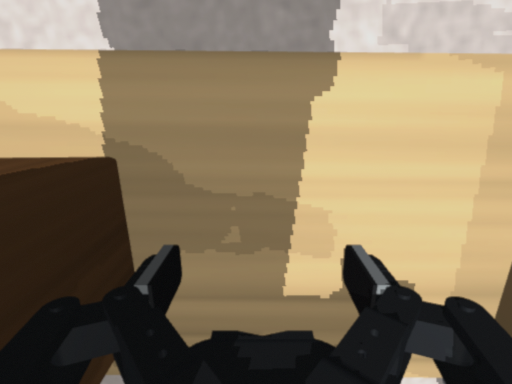

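Run:
```python
from h import *; from bench import r
import pickle
P=np.load("rig.npy");S=pickle.load(open("scene20.pkl","rb"));T=pickle.load(open("top20.pkl","rb"))
sc=lambda uv:np.round([(uv[0]-150)*2.6,(uv[1]-60)*2.6]);tc=lambda uv:np.round([(uv[0]-125)*3,(uv[1]-120)*3])
for x in(0,.06):
  for z in(.2,.25,.3,.35,.4,.45):
    X=rig2w(P,(x,-.144,z));print(x,z,sc(proj(S,X)[0]),tc(proj(T,X)[0]))
X=rig2w(P,(0,-.29,.266));print("mic top",sc(proj(S,X)[0]),tc(proj(T,X)[0]))
# mic-top ring
for a in np.arange(0,6.28,.785):
    X=rig2w(P,(.036*np.cos(a),-.29+.036*np.sin(a),.266));print(tc(proj(T,X)[0]),end=' ')
```

```text
0 0.2 [285. 274.] [359. 194.]
0 0.25 [285. 234.] [357. 186.]
0 0.3 [286. 192.] [355. 176.]
0 0.35 [286. 146.] [352. 166.]
0 0.4 [286.  97.] [349. 155.]
0 0.45 [287.  44.] [346. 142.]
0.06 0.2 [268. 308.] [367. 134.]
0.06 0.25 [268. 268.] [366. 123.]
0.06 0.3 [268. 225.] [364. 111.]
0.06 0.35 [268. 178.] [362.  97.]
0.06 0.4 [267. 127.] [359.  83.]
0.06 0.45 [267.  73.] [357.  66.]
mic top [150. 199.] [515. 203.]
[519. 165.] [490. 173.] [475. 198.] [484. 227.] [510. 242.] [539. 235.] [554. 209.] [546. 180.]
```

Call:
carry_out(series="0.03 -0.4 0 0 1;0 0 0 0 1;0 0 0 0 1")

```text
clock: 31.4
tcp_pos: [0.5276, -0.0343, 0.023]
orientation: [0.209, 3.134, 0.001]
contact_force: [0.3, 4.1, -0.2]
grip_width: 0.0857
```

```bash
python3 look.py 24
```

```text
now rig [ 0.0024 -0.1455  0.023 ] head 3.147 zaxis [ 0.001  0.    -1.   ] -> shift cm [-0.05 -1.95 -0.71] turn 0.005 w 0.0857 F [ 0.3  4.1 -0.2] t 31.4
[ 0.62  0.73 -0.88  2.01  0.81  0.79  0.69]
```

View pics/s24.png

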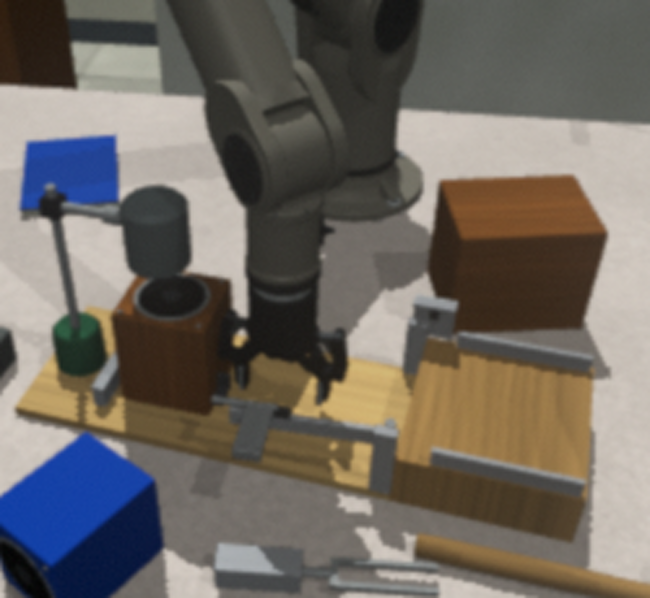

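View pics/w24.png

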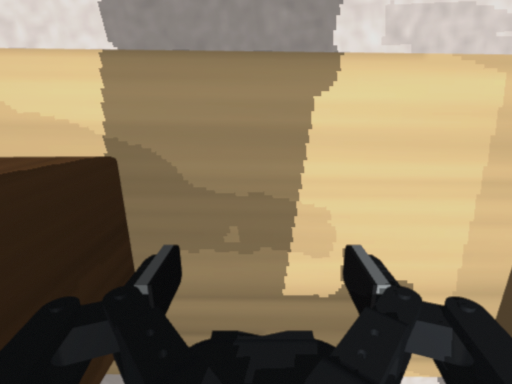

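Run:
```python
from h import *; from bench import r,eyes,spotter
P=np.load("rig.npy");o=r.get_obs();p=wristcam(eyes.grab_frame("wrist"),o)
cv2.imwrite("pics/w25.png",cv2.resize(p["color"][130:290,60:220],None,fx=3.5,fy=3.5,interpolation=cv2.INTER_CUBIC))
for uv in((117.5,158),(132.5,268)):print(np.round(w2rig(P,onplane(p,uv,.012)),4))
```

```text
[[-0.0487 -0.2223  0.012 ]]
[[ 0.017 -0.223  0.012]]
```

View pics/w25.png

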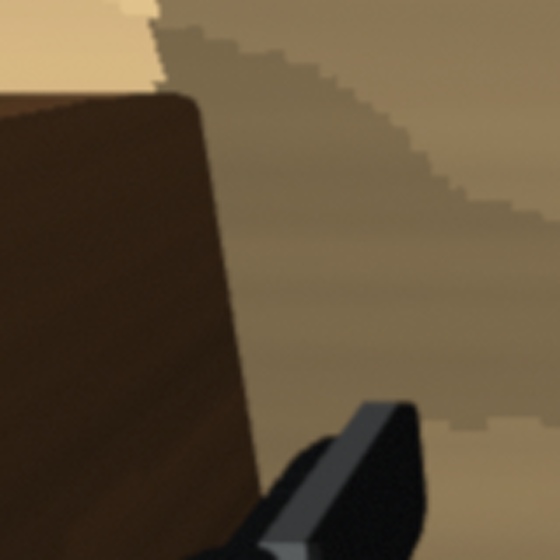

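Call:
carry_out(series="0 -0.5 0 0 1;0 -0.5 0 0 1;0 -0.3 0 0 1;0 0 0 0 1")

```text
clock: 32.1
tcp_pos: [0.5269, -0.0456, 0.0235]
orientation: [0.207, 3.132, 0.005]
contact_force: [3.8, 8.7, -0.4]
grip_width: 0.0856
```

Run:
```python
from h import *; from bench import r,eyes,spotter
P=np.load("rig.npy");o=r.get_obs();goto(o,P,.003,-.16,.023,np.pi);p=wristcam(eyes.grab_frame("wrist"),o)
cv2.imwrite("pics/w26.png",p["color"][130:290,60:220])
g=p["color"].astype(int).sum(2)
for v in(180,200,220,240,255):
    d=np.diff(g[v,90:160]);u=90+int(np.argmax(d))+.5;print(v,u,np.round(w2rig(P,onplane(p,(u,v),.012)),4))
```

```text
now rig [ 0.0033 -0.1568  0.0235] head 3.148 zaxis [ 0.003  0.003 -1.   ] -> shift cm [ 0.03 -0.32  0.04] turn 0.006 w 0.0856 F [ 3.8  8.7 -0.4] t 32.1
180 120.5 [[-0.0357 -0.2339  0.012 ]]
200 123.5 [[-0.0244 -0.2339  0.012 ]]
220 126.5 [[-0.0125 -0.2338  0.012 ]]
240 129.5 [[-1.000e-04 -2.338e-01  1.200e-02]]
255 131.5 [[ 0.0096 -0.234   0.012 ]]
```

Call:
carry_out(series="0 -0.3 0 0 1;0 -0.3 0 0 1;0 0 0 0 1;0 0 0 0 1")

```text
clock: 32.65
tcp_pos: [0.5272, -0.046, 0.0247]
orientation: [0.2, 3.129, 0.016]
contact_force: [3.7, 20.1, 4.1]
grip_width: 0.0854
```

```bash
cat > edge.py <<'E'
from h import *; from bench import r,eyes,spotter
P=np.load("rig.npy");o=r.get_obs();goto(o,P,.003,-.16,.023,np.pi);p=wristcam(eyes.grab_frame("wrist"),o)
cv2.imwrite("pics/w27.png",p["color"])
g=p["color"].astype(int).sum(2)
for v in(180,200,220,240,255):
    d=np.diff(g[v,90:160]);u=90+int(np.argmax(d))+.5;print(v,u,np.round(w2rig(P,onplane(p,(u,v),.012)),4))
E
python3 edge.py
```

```text
now rig [ 0.0037 -0.1571  0.0247] head 3.152 zaxis [ 0.006  0.01  -1.   ] -> shift cm [ 0.07 -0.29  0.16] turn 0.011 w 0.0854 F [ 3.7 20.1  4.1] t 32.65
180 121.5 [[-0.0348 -0.234   0.012 ]]
200 124.5 [[-0.0234 -0.2339  0.012 ]]
220 126.5 [[-0.0115 -0.2344  0.012 ]]
240 129.5 [[ 0.001  -0.2344  0.012 ]]
255 131.5 [[ 0.0107 -0.2345  0.012 ]]
```

Call:
carry_out(series="0 1 0 0 1;0 2.5 0 0 1;0 2.5 -1 0 1;0 1.5 -4 0 1;0 0 -5 0 1;0 0 -5 0 1;0 0 0 0 1;0 0 0 0 1")

```text
clock: 33.7
tcp_pos: [0.5344, 0.0204, 0.1727]
orientation: [-0.211, -3.134, 0.002]
contact_force: [0.1, -0.0, 0.1]
grip_width: 0.0856
```

Run:
```python
from h import *; from bench import r,eyes,spotter
import pickle
P=np.load("rig.npy");o=r.get_obs();goto(o,P,.003,-.16,.023,np.pi);p=wristcam(eyes.grab_frame("wrist"),o);im=p["color"].copy()
pickle.dump((p,o),open("w28.pkl","wb"))
for d in spotter.mark_of(p,"cone"):print(d["uv"],d["confidence"],np.round(w2rig(P,onplane(p,d["uv"],.142)),4))
for z in(.012,.142):
    X=rig2w(P,np.array([(-.05,-.345,z),(-.05,-.235,z),(.05,-.235,z),(.05,-.345,z)]));cv2.polylines(im,[np.round(proj(p,X)).astype(np.int32)],True,(0,255,0),1)
X=rig2w(P,[(-.1,-.45,.012),(-.1,0,.012)]);cv2.polylines(im,[np.round(proj(p,X)).astype(np.int32)],False,(255,0,255),1)
cv2.imwrite("pics/w28.png",im)
p=eyes.grab_frame("scene");im=p["color"].copy()
for z in(.012,.142):
    X=rig2w(P,np.array([(-.05,-.345,z),(-.05,-.235,z),(.05,-.235,z),(.05,-.345,z)]));cv2.polylines(im,[np.round(proj(p,X)).astype(np.int32)],True,(0,255,0),1)
cv2.imwrite("pics/s28.png",cv2.resize(im[90:270,150:400],None,fx=3,fy=3,interpolation=cv2.INTER_CUBIC))
```

```text
now rig [ 0.0016 -0.0904  0.1727] head 3.146 zaxis [-0.    -0.001 -1.   ] -> shift cm [-0.11 -6.94 14.98] turn 0.004 w 0.0856 F [ 0.1 -0.   0.1] t 33.7
```

View pics/w28.png

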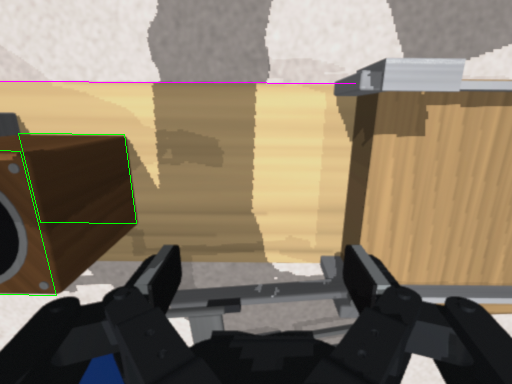

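View pics/s28.png

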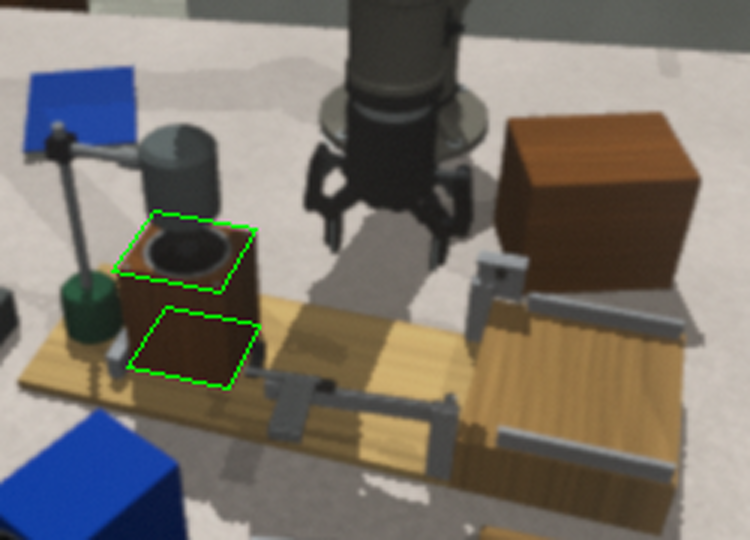

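Run:
```python
from h import *
import pickle
p,o=pickle.load(open("w28.pkl","rb"));P=np.load("rig.npy")
a=w2rig(P,onplane(p,(180,295),.092))[0];b=w2rig(P,onplane(p,(330,283),.092))[0];print(a,b,np.arctan2(b[0]-a[0],b[1]-a[1])+0, "gate",np.pi/2-np.arctan2(b[0]-a[0],b[1]-a[1]))
for uv in((125,136),(136,222)):print(w2rig(P,onplane(p,uv,.012)))
```

```text
[ 0.08717265 -0.16539182  0.092     ] [ 0.07386065 -0.02986028  0.092     ] -0.09790662358420704 gate 1.6687029503791035
[[-0.0476688  -0.23429286  0.012     ]]
[[ 0.04897463 -0.23527036  0.012     ]]
```

Call:
carry_out(series="0 2 -5 0 1;0 2 -5 0 1;0 0 -5 0 1;0 0 0 0 1")

```text
clock: 34.35
tcp_pos: [0.5416, 0.0618, 0.3257]
orientation: [0.209, 3.13, 0.002]
contact_force: [-0.3, -0.1, -0.3]
grip_width: 0.0854
```

```bash
python3 look.py 29
```

```text
now rig [ 0.003  -0.0484  0.3257] head 3.147 zaxis [ 0.005  0.001 -1.   ] -> shift cm [  0.21 -11.7   29.55] turn 0.005 w 0.0854 F [-0.3 -0.1 -0.3] t 34.35
[ 0.69  0.41 -1.19  1.71  0.39  1.29  0.86]
```

View pics/w29.png

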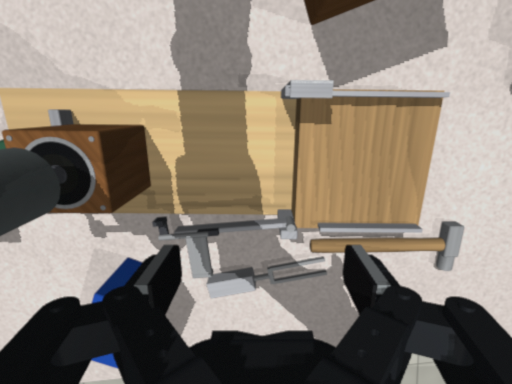

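View pics/t29.png

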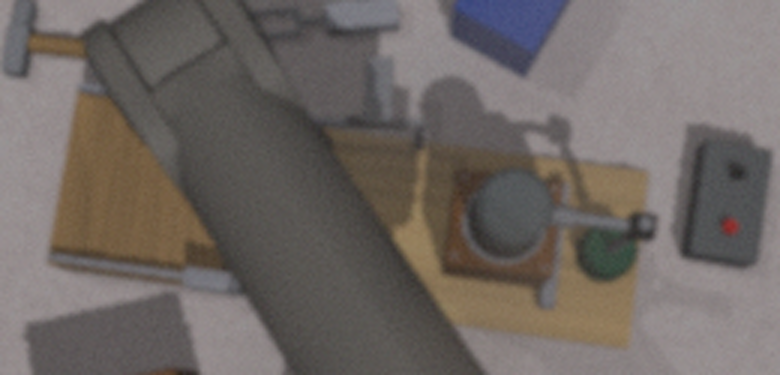

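The speaker stands cone up against the stop under the microphone, centred to about 1 mm and square. The gate is open to about 1.67 rad, the other things are where they were, and the robot is clear, so I'm handing in.

```bash
python3 -c "
from bench import r
print(r.hand_in())"
```

```text
the job is handed in; nothing more can be done
None
```

The job is done and handed in at about 34.5 s; no verdict was reported.

I pinched the paddle and lifted it until the pawl was free. Holding it up, I swung the gate to about 1.68 rad, then lowered and released it. In the bay I nudged the brown loudspeaker square and central, then pushed it over the step. It tumbled once and landed on its back, cone up. I slid it down the low deck against the end stop.

**Last checks:**
- **Loudspeaker position:** its near face is at y = -0.234 to -0.235 m in the rig frame (target -0.235). It is centred to about 1 mm and square to about 0.01 rad.
- **Against the stop:** the wrist force rose to 20 N with no further movement, so it is seated. That was the highest reading I took, though I only saw the force at the end of each move.
- **Gate:** still open, at about 1.67 rad.
- **Other things:** the fork, mallet, power pack and the other two cabinets look unmoved in the pictures. I never saw the arm or gripper touch the microphone or its stand.

**What disagreed:**
- **Gripper width:** when open, it touched the loudspeaker about 78 mm ahead of the tool centre, not the expected 57 mm, because the finger linkages stick out. I worked from the camera views instead.
- **After the tumble:** the loudspeaker stood about 0.09 rad askew, and the two-finger push squared it.
- **Cone detector:** it found nothing in the close-up picture after the final push, so the final position comes from the cabinet's edges.

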